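# Clamp a wound coil on its test post and hold the test tweezers on its contacts

### The job

Measure the copper-wound coil: push it down fully home on the post of the test jig, wide flange down, and swing the keeper right across its top until it stops. Then take the sprung test tweezers off their rest by the blue grips, squeeze them until the tips are 40 mm apart, which is the dark line round the brass bands, and lower them on the flange so that one pin presses lightly on each brass band. Finish while still holding the tweezers squeezed at that gap, steady, with both pins on the brass, carried by nothing but your grip and the pins; leave everything else on the bench where it is.

Things in the scene. Friction and masses are not known exactly. Their poses are not given: they have to be found in the camera images.
- coil_center (a point): the wound coil, a loose upright spool 60 mm tall, about 60 g; point on its axis 30 mm above its underside, z up. Black flange below, 52 mm across, 11 mm thick; white barrel 26 mm across; copper winding 30 mm across, 20 to 40 mm up; black top ring 32 mm across, 46 to 60 mm up (a good grip). Bore 21 mm, right through. A bare spool without copper and brass stands by and is not wanted
- coil_bands (a point): point on the coil's axis, level with its flange's top face, 11 mm above its underside. On this face lie two brass half-ring bands, 16 to 24 mm from the axis, with a dark line along their middle (a circle 40 mm across): one round this point's +y side, one round its -y side, each reaching 75 degrees either way from the y axis; the splits between them lie along x
- post_seat (a point): fixed test jig: point on the axis of its post, on the seat where the coil's underside rests when home, 24 mm above the bench. Dark post 18 mm across, ends 56 mm above the seat, tapered to 10 mm over its last 14 mm. Two bow springs on it, 18 mm above the seat, grip the bore: push the last 25 mm with about 3 to 8 N. Base 14 mm thick, from -45 to 45 mm in x, -85 to 45 mm in y of this point
- keeper_pivot (a point): the jig's upright pivot, 60 mm to the -y side of the post: the keeper turns about the vertical through this point
- keeper_knob (a point): upright red knob on the keeper's tail, 55 mm from the pivot, 14 mm across, 30 mm tall; point on its axis, 10 mm below its top, 20 mm above the flat tail that carries it (12 mm wide). The keeper's arm points the opposite way from the pivot, its end 84 mm from it, its underside 2.5 mm above the top of a coil that is fully home
- keeper (a joint): angle of the keeper (rad), anticlockwise from above: near 0 open, its arm along the jig's +x (post_seat's x), the knob on the -x side of the pivot; 1.571 is its stop, with the arm across the post along +y and the knob on the -y side. It takes 1 to 2 N at the knob and stays where it is left
- tweezers_grip (a point): sprung test tweezers, loose, 66 g, lying level on a plywood rest. Point midway between the blue grip pads, half-way up; x to the tips, y to the left arm. The heel ends 120 mm behind. Pads 40 mm long, 14 mm tall, 45 mm across their outer faces at rest, when the tips are 64 mm apart; 34 mm across, faces parallel, when the tips are 40 mm apart. 4 N squeezes them at first, 9 N at 40 mm. Their balance point is 18 mm behind
- rest: fixed plywood tweezers rest, origin under the tweezers' middle on the bench, x to their tips. Two bars 24 mm high and 104 mm wide carry the tweezers, one 86 to 98 mm behind and one 54 to 66 mm ahead of the origin; between them is a board 6 mm thick, else free
- tip_left (a point): end of the sprung brass pin under the left arm's tip, the lowest point of the tweezers: 95 mm ahead of tweezers_grip and 17 mm below it. The pin is 4 mm across and yields upwards, 0.15 N per mm, up to 6 mm
- tip_right (a point): the same under the right arm's tip. The tip gap is the distance between tip_left and tip_right

How it is judged:
By the outcome, as a careful person would: the job done as asked, in the order asked, and still so for the second after the job is handed in, while the arm keeps its last pose, push and grip.
It also fails if it takes over 72 s, if anything falls off the work surface, if the arm or the gripper's body presses on something with over 40 N, if the wrist force passes 120 N, or if a joint passes its speed limit or range.

### The arm

A 7-joint arm with a two-finger parallel gripper is mounted at the origin on the work surface. World frame = base frame: x ahead of the robot, y to its left, z up, the work surface at z = 0. Lengths are in m, angles in degrees, forces in N, time in s.
With the tool pointing down it reaches from about 0.425 to 0.875 m from the base axis. Payload 4.7 kg.
Tool frame: the origin (TCP) lies on the centre line of the jaws, within the pads' length; the fingertips stand 8 mm ahead of it and the grasp point (between the pads) lies 11 mm behind it; z points along the fingers, y is the direction in which the jaws open and shut (so a half turn about z gives the same grasp; the last joint's range is limited). The gripper opens to 87 mm and grips with 3 to 60 N. Pads are 19 mm wide; open, the fingers measure 117 mm over their backs; the gripper's body (75 mm by 190 mm) begins 51 mm behind the grasp point.
Start: joints at [-63.249, 18.392, -4.016, 83.108, 1.295, 78.541, -3.26], TCP at [0.284, 0.585, 0.231] pointing down, gripper open.
Joint ranges: [-163.93, 163.93], [-17.29, 119.83], [-79.2, 71.16], [3.27, 140.29], [-89.18, 269.18], [5.43, 117.66], [-154.24, 154.24]. Speed limits (degrees/s): [147.25, 147.25, 180, 180, 180, 180, 180].

### API

Orientations are given as [roll, pitch, yaw] about the fixed x, y, z axes, in that order (R = Rz(yaw) Ry(pitch) Rx(roll)).
In Python, from cell import status, vision, workorder gives the robot as it stands.
- The arm moves only by the tool step_arm, never from a script. Its argument "series" is a list of rows, each an object of numbers: "ax", "ay", "az": the turn, a rotation vector about the world's x, y, z in degrees; "x", "y", "z": the shift along the world's x, y, z in m; "claw": the opening in per cent of the stroke, from 0 (shut) to 100 (fully open). In form: [{"ax": .., "ay": .., "az": .., "x": .., "y": .., "z": .., "claw": ..}, ...]. A call has 1 to 12 rows; each row is the pose to reach, as a shift and turn from the pose commanded when the call began; what a row does not reach only later rows make up. A row lasts 1/10 s, in which the tool goes at most 50 mm and 8.59 degrees, less where a joint would pass 70% of its speed; a pose out of reach is approached as far as the arm can. A call with a gripper value outside its range is refused whole. The fingers move at their own pace and stop on an object; "squeeze" is the grip in N (left out, the last holds). Time passes only in rows, so rows that repeat a pose let the fingers close. It gives the time, the measured TCP pose, the force and the opening at its end, in the units of the state.
- status.get_obs(): the state, without advancing time (a new reading comes with each control period).
- vision.read_camera(name): name is "scene" or "side" or "wrist"; returns the picture (480x640x3 uint8, red, green, blue); there is no depth.
- vision.camera_params(name): a dict with "fovy" (degrees; the focal length in pixels is half the picture's height over the tangent of half this angle, whatever the lens; pixels are square), "cx", "cy" (the principal point, pixels), "eye" and "orientation" of the camera in the world; the wrist camera has in their place "tool_from_camera" (4x4, takes a point from camera to tool coordinates, whose origin is the TCP and whose axes are the flange's). Camera axes: x right, y down, z forward; pixel columns grow to the right and rows downward; lengths in m; the calibration is good to about 2 mm. A picture is of the moment at which its call begins: read the wrist's pose just before it. camera_params takes no time and is no camera call.
- workorder.sign_off(): hands the job in, once; it reports no verdict.
The state is a dict: "time_s": time; "qpos": joint angles; "joint_velocities": joint speeds; "effort": joint torques, N m; "tool_pos": TCP position; "tool_rot": TCP orientation; "force": force on the tool from outside, world axes, zero at the start; "wrist_torque": the same for the moment, N m; "grip_width": finger opening in m.
Only numpy, scipy, OpenCV 4.12 (cv2) and the standard library are available. Lean on these libraries where they do the work, as an engineer would, in place of code of your own. Each camera call takes 0.05 s, during which the arm holds its last target.

## Working session

There is one attempt and no reset: what is moved stays moved. The work goes in short steps, Python scripts to look and compute and a tool call to move; the robot and the scene stay as the last step left them, time stands still between calls to the robot, and variables do not carry over. Pictures are saved under pics/ and viewed, and the job is handed in when it is done.

Besides the shell and the picture viewer there is one more tool, called after "Call:" as a command line: name --argument value ..., lists and objects as JSON in quotes. step_arm: Moves the arm, as the interface text tells. Its arguments: {"type":"object","properties":{"series":{"type":"array"},"squeeze":{"type":"number"}},"required":["series"]}

```bash
ls; mkdir -p pics; python3 - <<'E'
from cell import status, vision, workorder
import cv2
o=status.get_obs()
print({k:o[k] for k in ('time_s','tool_pos','tool_rot','force','grip_width')})
for n in ('scene','side','wrist'):
    im=vision.read_camera(n); cv2.imwrite(f'pics/{n}0.png',im[:,:,::-1]); print(n,vision.camera_params(n))
E
```

```text
pics
{'time_s': 0.0, 'tool_pos': array([0.28418045, 0.58399675, 0.22948172]), 'tool_rot': array([-1.79892835e+02,  6.99606225e-03,  1.54059129e+02]), 'force': array([ 0.63975462, -0.13285559, -0.92841151]), 'grip_width': 0.08674747985613833}
scene {'fovy': 51.26789929585064, 'cx': 309.4296731436885, 'cy': 245.5663559397257, 'eye': array([1.09726387, 0.1638849 , 0.7453119 ]), 'orientation': array([-139.88757515,    0.88639853,  100.03038445])}
side {'fovy': 49.672473080959016, 'cx': 321.6536322931341, 'cy': 248.35472488769875, 'eye': array([ 0.41574167, -0.65020855,  0.66974486]), 'orientation': array([-129.05619106,   -0.9849263 ,   -8.83507661])}
wrist {'fovy': 63.3911409005269, 'cx': 316.14179257343085, 'cy': 242.72404253924097, 'tool_from_camera': array([[ 1.74221363e-04, -9.55804127e-01, -2.94004149e-01,
         8.03902075e-02],
       [ 9.99998898e-01, -2.66999233e-04,  1.46059211e-03,
         8.15235500e-05],
       [-1.47453885e-03, -2.94004080e-01,  9.55803027e-01,
        -1.55163232e-01],
       [ 0.00000000e+00,  0.00000000e+00,  0.00000000e+00,
         1.00000000e+00]])}
```

View pics/scene0.png

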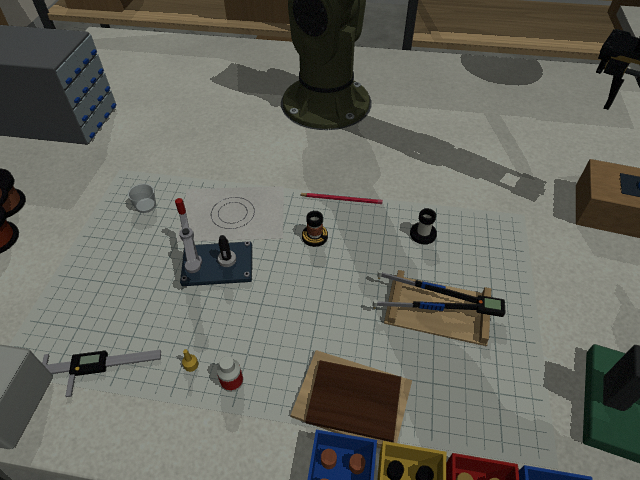

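View pics/side0.png

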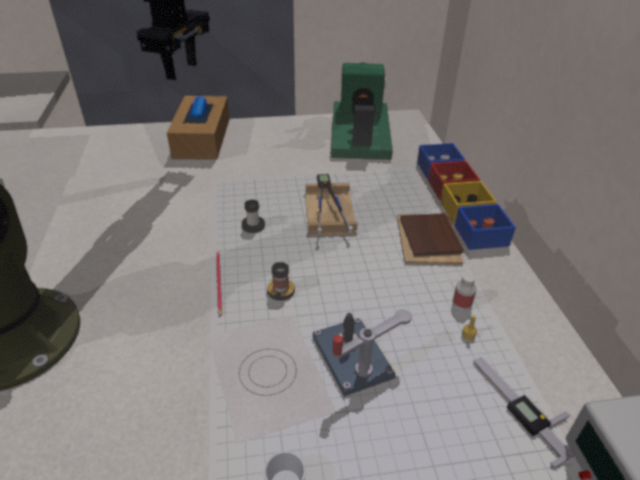

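View pics/wrist0.png

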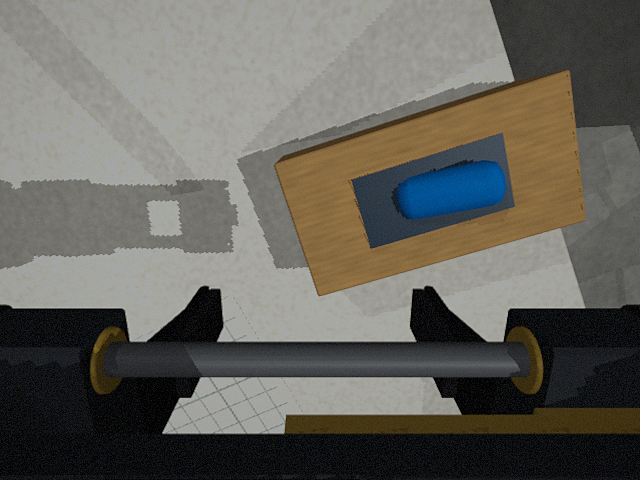

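```bash
cat > h.py <<'E'
import numpy as np, cv2
from scipy.spatial.transform import Rotation as R
from cell import status, vision, workorder
def rot(e): return R.from_euler('xyz',e,degrees=True).as_matrix()
def cam(n,obs=None):
    p=vision.camera_params(n); f=240/np.tan(np.radians(p['fovy']/2))
    K=np.array([[f,0,p['cx']],[0,f,p['cy']],[0,0,1]])
    if n=='wrist':
        T=np.eye(4);T[:3,:3]=rot(obs['tool_rot']);T[:3,3]=obs['tool_pos'];T=T@p['tool_from_camera']
        return K,T[:3,:3],T[:3,3]
    return K,rot(p['orientation']),np.array(p['eye'])
def onplane(c,uv,z):
    K,Rm,e=c; d=Rm@np.linalg.solve(K,[uv[0],uv[1],1]); return e+d*(z-e[2])/d[2]
def proj(c,P):
    K,Rm,e=c; q=K@(Rm.T@(np.asarray(P,float)-e)); return q[:2]/q[2]
def tri(cs,uvs):
    A=np.zeros((3,3));b=np.zeros(3)
    for c,uv in zip(cs,uvs):
        K,Rm,e=c; d=Rm@np.linalg.solve(K,[uv[0],uv[1],1]); d/=np.linalg.norm(d)
        M=np.eye(3)-np.outer(d,d);A+=M;b+=M@e
    return np.linalg.solve(A,b)
def snap(n,name,crop=None,s=1):
    o=status.get_obs(); im=vision.read_camera(n)[:,:,::-1].copy()
    cv2.imwrite(f'pics/{name}_raw.png',im)
    if crop:
        x0,y0,x1,y1=crop; im=im[y0:y1,x0:x1]
    if s!=1: im=cv2.resize(im,None,fx=s,fy=s,interpolation=cv2.INTER_CUBIC)
    cv2.imwrite(f'pics/{name}.png',im); 
    np.save(f'pics/{name}_cam.npy',np.array(cam(n,o),dtype=object),allow_pickle=True)
    return im,cam(n,o)
def lcam(name): return tuple(np.load(f'pics/{name}_cam.npy',allow_pickle=True))
E
python3 - <<'E'
from h import *
im=cv2.imread('pics/scene0.png'); 
cv2.imwrite('pics/sc_a.png',cv2.resize(im[180:310,160:350],None,fx=4,fy=4,interpolation=cv2.INTER_CUBIC))
cv2.imwrite('pics/sc_b.png',cv2.resize(im[200:350,360:520],None,fx=4,fy=4,interpolation=cv2.INTER_CUBIC))
im=cv2.imread('pics/side0.png')
cv2.imwrite('pics/si_a.png',cv2.resize(im[170:400,230:430],None,fx=2.5,fy=2.5,interpolation=cv2.INTER_CUBIC))
s=cam('scene')
for n,uv,z in [('coil flange',(315,236),.011),('post top',(224,240),.08),('base corners',(181,283),.014),('b',(252,278),.014),('b',(253,243),.014),('tw',(430,287),.03),('pad2',(430,307),.03),('display',(492,306),.03)]:
    print(n,onplane(s,uv,z).round(4))
E
```

```text
coil flange [0.4642 0.0514 0.011 ]
post top [ 0.5587 -0.0947  0.08  ]
base corners [ 0.6171 -0.1683  0.014 ]
b [ 0.5852 -0.0442  0.014 ]
b [ 0.5037 -0.0629  0.014 ]
tw [0.5647 0.2716 0.03  ]
pad2 [0.6064 0.2725 0.03  ]
display [0.5873 0.3751 0.03  ]
```

View pics/sc_a.png

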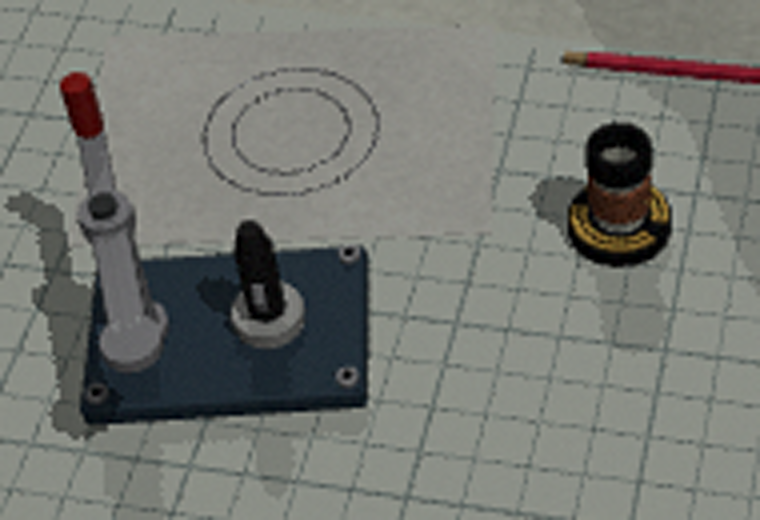

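View pics/sc_b.png

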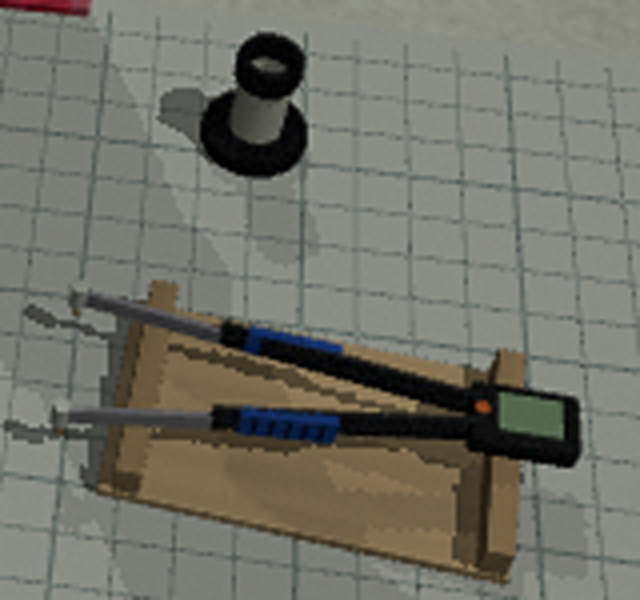

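View pics/si_a.png

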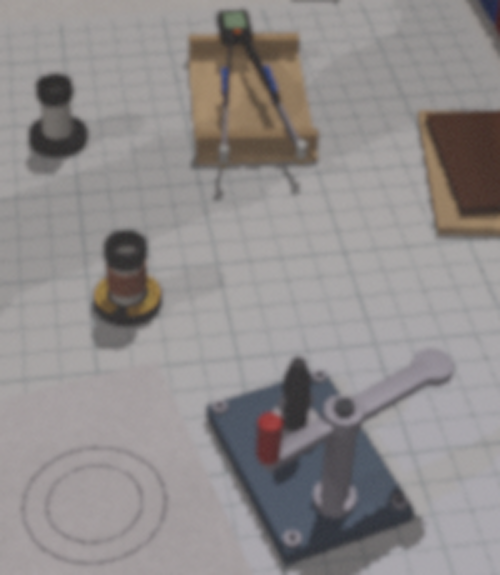

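Call:
step_arm --series '[{"x": 0.17,"y": -0.535,"z": 0.04,"az": -51,"claw": 100},{"x": 0.17,"y": -0.535,"z": 0.04,"az": -51,"claw": 100},{"x": 0.17,"y": -0.535,"z": 0.04,"az": -51,"claw": 100},{"x": 0.17,"y": -0.535,"z": 0.04,"az": -51,"claw": 100},{"x": 0.17,"y": -0.535,"z": 0.04,"az": -51,"claw": 100},{"x": 0.17,"y": -0.535,"z": 0.04,"az": -51,"claw": 100},{"x": 0.17,"y": -0.535,"z": 0.04,"az": -51,"claw": 100},{"x": 0.17,"y": -0.535,"z": 0.04,"az": -51,"claw": 100},{"x": 0.17,"y": -0.535,"z": 0.04,"az": -51,"claw": 100},{"x": 0.17,"y": -0.535,"z": 0.04,"az": -51,"claw": 100},{"x": 0.17,"y": -0.535,"z": 0.04,"az": -51,"claw": 100},{"x": 0.17,"y": -0.535,"z": 0.04,"az": -51,"claw": 100}]'

```text
invalid input
```

```bash
python3 - <<'E'
from h import *
im,c=snap('wrist','w1'); o=status.get_obs(); print(o['time_s'],o['tool_pos'],o['tool_rot'],o['qpos'])
E
```

```text
Traceback (most recent call last):
  File "h.py", line 29, in snap
    np.save(f'pics/{name}_cam.npy',np.array(cam(n,o),dtype=object),allow_pickle=True)
                                   ~~~~~~~~^^^^^^^^^^^^^^^^^^^^^^^
ValueError: could not broadcast input array from shape (3,3) into shape (3,)
```

View pics/w1.png

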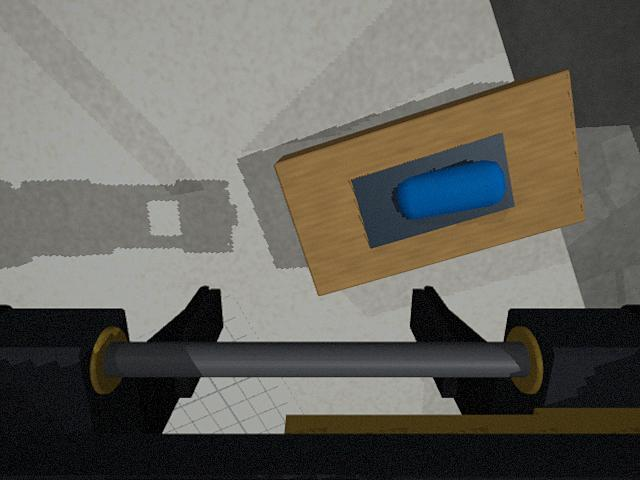

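```bash
sed -i "s/np.save(.*/import pickle; pickle.dump(cam(n,o),open(f'pics\/{name}_cam.pkl','wb'))/; s/def lcam.*/def lcam(name):\n    import pickle; return pickle.load(open(f'pics\/{name}_cam.pkl','rb'))/" h.py; tail -8 h.py
```

```text
if crop:
        x0,y0,x1,y1=crop; im=im[y0:y1,x0:x1]
    if s!=1: im=cv2.resize(im,None,fx=s,fy=s,interpolation=cv2.INTER_CUBIC)
    cv2.imwrite(f'pics/{name}.png',im); 
    import pickle; pickle.dump(cam(n,o),open(f'pics/{name}_cam.pkl','wb'))
    return im,cam(n,o)
def lcam(name):
    import pickle; return pickle.load(open(f'pics/{name}_cam.pkl','rb'))
```

Call:
step_arm --series '[{"ax": 0,"ay": 0,"az": -51,"x": 0.17,"y": -0.535,"z": 0.04,"claw": 100},{"ax": 0,"ay": 0,"az": -51,"x": 0.17,"y": -0.535,"z": 0.04,"claw": 100},{"ax": 0,"ay": 0,"az": -51,"x": 0.17,"y": -0.535,"z": 0.04,"claw": 100},{"ax": 0,"ay": 0,"az": -51,"x": 0.17,"y": -0.535,"z": 0.04,"claw": 100},{"ax": 0,"ay": 0,"az": -51,"x": 0.17,"y": -0.535,"z": 0.04,"claw": 100},{"ax": 0,"ay": 0,"az": -51,"x": 0.17,"y": -0.535,"z": 0.04,"claw": 100},{"ax": 0,"ay": 0,"az": -51,"x": 0.17,"y": -0.535,"z": 0.04,"claw": 100},{"ax": 0,"ay": 0,"az": -51,"x": 0.17,"y": -0.535,"z": 0.04,"claw": 100},{"ax": 0,"ay": 0,"az": -51,"x": 0.17,"y": -0.535,"z": 0.04,"claw": 100},{"ax": 0,"ay": 0,"az": -51,"x": 0.17,"y": -0.535,"z": 0.04,"claw": 100},{"ax": 0,"ay": 0,"az": -51,"x": 0.17,"y": -0.535,"z": 0.04,"claw": 100},{"ax": 0,"ay": 0,"az": -51,"x": 0.17,"y": -0.535,"z": 0.04,"claw": 100}]'

```text
time_s: 1.4
tool_pos: [0.4556, 0.0432, 0.2713]
tool_rot: [179.9, 0.1, 102.5]
force: [-0.2, 0.3, 0.2]
grip_width: 0.0869
```

```bash
python3 - <<'E'
from h import *
im,c=snap('wrist','w1'); o=status.get_obs(); print(o['time_s'],o['tool_pos'],o['tool_rot'],o['qpos'])
E
```

```text
1.45 [0.45562389 0.04391491 0.27123619] [1.79913542e+02 5.05792126e-02 1.02568517e+02] [-37.67853877  -8.08026299  26.24010433 106.25251477   3.65797333
  80.93522585   0.33249169]
```

View pics/w1.png

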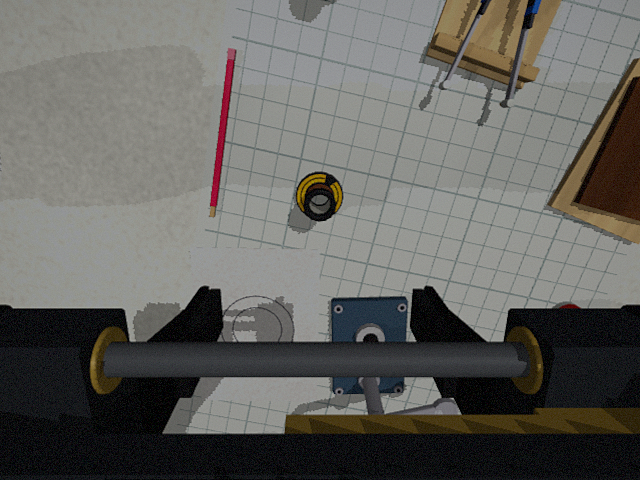

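```bash
python3 - <<'E'
from h import *
im=cv2.imread('pics/w1_raw.png'); c=lcam('w1')
cv2.imwrite('pics/w1c.png',cv2.resize(im[160:235,280:360],None,fx=7,fy=7,interpolation=cv2.INTER_CUBIC))
cv2.imwrite('pics/w1j.png',cv2.resize(im[285:400,320:420],None,fx=5,fy=5,interpolation=cv2.INTER_CUBIC))
print(onplane(c,(320,195),.011),onplane(c,(320,205),.06),onplane(c,(331,180),.011))
E
```

```text
[0.4593254  0.05093281 0.011     ] [0.45902956 0.04995962 0.06      ] [0.46721747 0.0691993  0.011     ]
```

View pics/w1c.png

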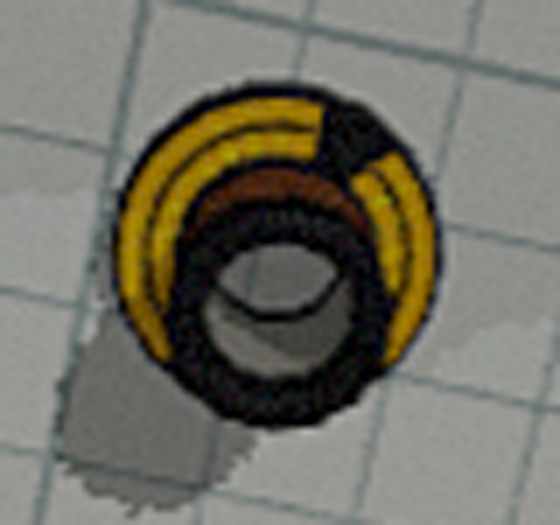

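View pics/w1j.png

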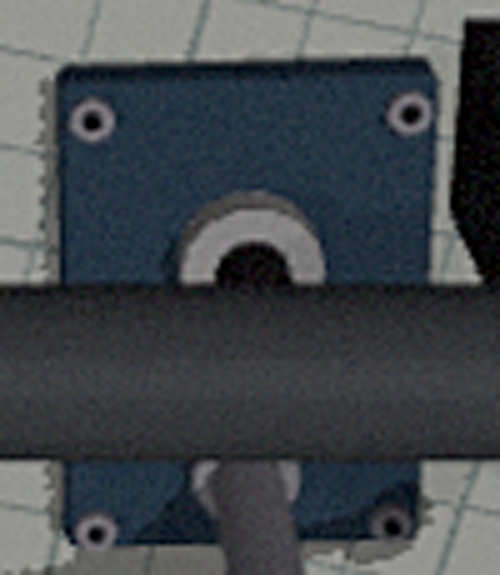

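Call:
step_arm --series '[{"ax": 0,"ay": 0,"az": -6,"x": 0.003,"y": 0.006,"z": -0.05,"claw": 80},{"ax": 0,"ay": 0,"az": -12.5,"x": 0.003,"y": 0.006,"z": -0.1,"claw": 80},{"ax": 0,"ay": 0,"az": -12.5,"x": 0.003,"y": 0.006,"z": -0.14,"claw": 80},{"ax": 0,"ay": 0,"az": -12.5,"x": 0.003,"y": 0.006,"z": -0.14,"claw": 80}]'

```text
time_s: 1.85
tool_pos: [0.4524, 0.056, 0.1254]
tool_rot: [-179.4, 0.2, 90.7]
force: [-0.1, -0.3, -0.7]
grip_width: 0.0707
```

```bash
python3 - <<'E'
from h import *
im,c=snap('wrist','w2'); o=status.get_obs(); print(o['time_s'],o['tool_pos'],o['tool_rot'])
print(proj(c,(.459,.050,.06)),proj(c,(.4592,.0505,.011)))
E
```

```text
1.9 [0.45502796 0.05628944 0.12870754] [-1.79675951e+02  1.01361569e-01  9.06660505e+01]
[326.62368569 272.9259092 ] [326.0168662  247.30161036]
```

View pics/w2.png

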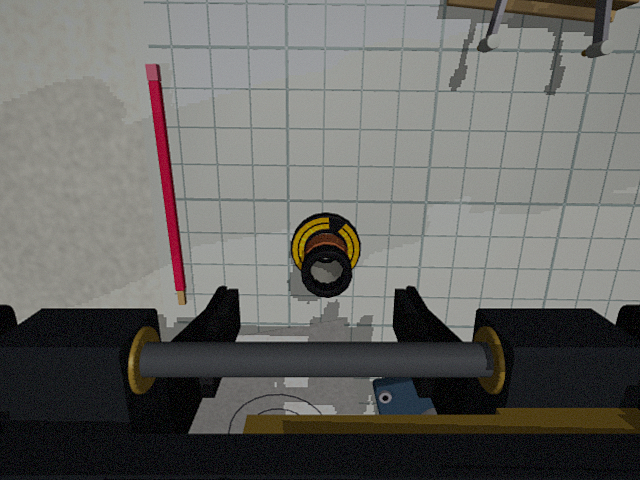

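Call:
step_arm --series '[{"ax": 0,"ay": 0,"az": 0,"x": 0.002,"y": -0.006,"z": 0,"claw": 80},{"ax": 0,"ay": 0,"az": 0,"x": 0.002,"y": -0.006,"z": -0.03,"claw": 80},{"ax": 0,"ay": 0,"az": 0,"x": 0.002,"y": -0.006,"z": -0.06,"claw": 80},{"ax": 0,"ay": 0,"az": 0,"x": 0.002,"y": -0.006,"z": -0.088,"claw": 80},{"ax": 0,"ay": 0,"az": 0,"x": 0.002,"y": -0.006,"z": -0.088,"claw": 80},{"ax": 0,"ay": 0,"az": 0,"x": 0.002,"y": -0.006,"z": -0.088,"claw": 80}]'

```text
time_s: 2.5
tool_pos: [0.4612, 0.0498, 0.0447]
tool_rot: [179.8, -0.0, 90.6]
force: [1.3, -1.2, 1.4]
grip_width: 0.0694
```

Call:
step_arm --series '[{"ax": 0,"ay": 0,"az": 0,"x": 0,"y": 0,"z": 0,"claw": 20},{"ax": 0,"ay": 0,"az": 0,"x": 0,"y": 0,"z": 0,"claw": 20},{"ax": 0,"ay": 0,"az": 0,"x": 0,"y": 0,"z": 0,"claw": 20},{"ax": 0,"ay": 0,"az": 0,"x": 0,"y": 0,"z": 0,"claw": 20},{"ax": 0,"ay": 0,"az": 0,"x": 0,"y": 0,"z": 0,"claw": 20},{"ax": 0,"ay": 0,"az": 0,"x": 0,"y": 0,"z": 0,"claw": 20}]' --squeeze 25

```text
time_s: 3.1
tool_pos: [0.4593, 0.0495, 0.0427]
tool_rot: [-180.0, -0.0, 90.6]
force: [-0.2, 0.1, 1.5]
grip_width: 0.032
```

```bash
python3 - <<'E'
from h import *
o=status.get_obs(); print(o['time_s'],o['tool_pos'],o['tool_rot'],o['grip_width'])
E
```

```text
3.1 [0.45931461 0.04951589 0.04267331] [-1.79994532e+02 -1.67061879e-03  9.05557577e+01] 0.03195278675074542
```

Call:
step_arm --series '[{"ax": 0,"ay": 0,"az": 0,"x": 0,"y": 0,"z": 0.05,"claw": 20},{"ax": 0,"ay": 0,"az": 0,"x": 0,"y": 0,"z": 0.1,"claw": 20},{"ax": 0,"ay": 0,"az": 6,"x": 0.01,"y": -0.03,"z": 0.14,"claw": 20},{"ax": 0,"ay": 0,"az": 12.5,"x": 0.03,"y": -0.07,"z": 0.16,"claw": 20},{"ax": 0,"ay": 0,"az": 12.5,"x": 0.05,"y": -0.11,"z": 0.18,"claw": 20},{"ax": 0,"ay": 0,"az": 12.5,"x": 0.07,"y": -0.155,"z": 0.19,"claw": 20},{"ax": 0,"ay": 0,"az": 12.5,"x": 0.085,"y": -0.2,"z": 0.19,"claw": 20},{"ax": 0,"ay": 0,"az": 12.5,"x": 0.1,"y": -0.23,"z": 0.19,"claw": 20},{"ax": 0,"ay": 0,"az": 12.5,"x": 0.1,"y": -0.23,"z": 0.19,"claw": 20},{"ax": 0,"ay": 0,"az": 12.5,"x": 0.1,"y": -0.23,"z": 0.19,"claw": 20},{"ax": 0,"ay": 0,"az": 12.5,"x": 0.1,"y": -0.23,"z": 0.19,"claw": 20}]'

```text
time_s: 4.2
tool_pos: [0.5592, -0.1788, 0.2321]
tool_rot: [-180.0, -0.1, 103.2]
force: [0.8, 0.1, -0.4]
grip_width: 0.0319
```

```bash
python3 - <<'E'
from h import *
im,c=snap('wrist','w3'); o=status.get_obs(); print(o['time_s'],o['tool_pos'],o['tool_rot'],o['grip_width'])
E
```

```text
4.25 [ 0.55927933 -0.17851683  0.23230296] [-1.79994228e+02 -8.18086689e-02  1.03201104e+02] 0.031954205656786874
```

View pics/w3.png

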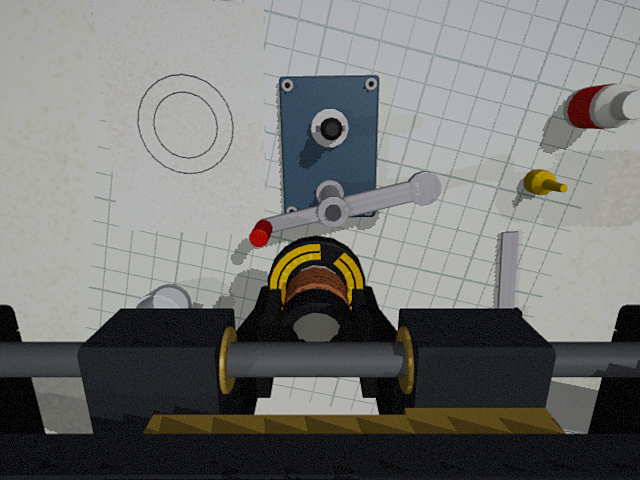

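```bash
python3 - <<'E'
from h import *
im=cv2.imread('pics/w3_raw.png')
cv2.imwrite('pics/w3j.png',cv2.resize(im[65:255,240:450],None,fx=3.8,fy=3.1,interpolation=cv2.INTER_CUBIC)[:600,:800])
cv2.imwrite('pics/w3p.png',cv2.resize(im[100:160,300:370],None,fx=9,fy=9,interpolation=cv2.INTER_CUBIC))
E
```

```text
(no output)
```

View pics/w3j.png

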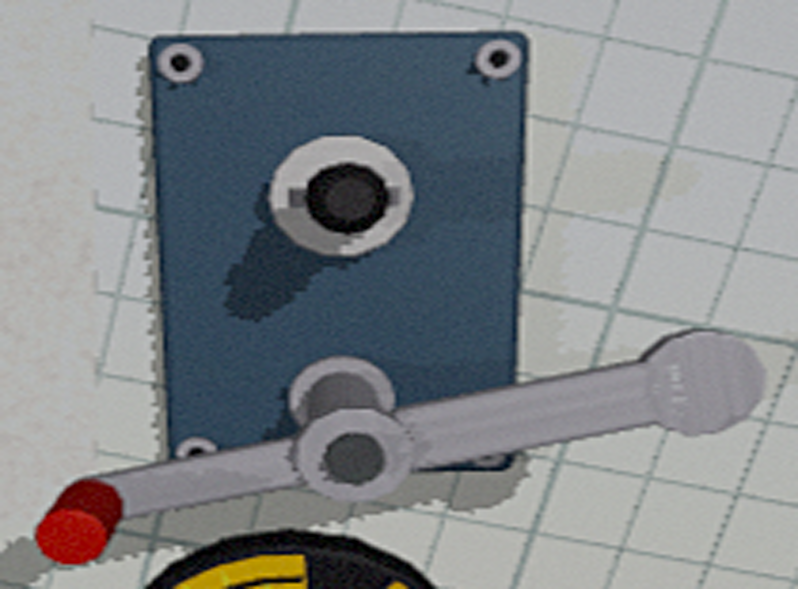

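View pics/w3p.png

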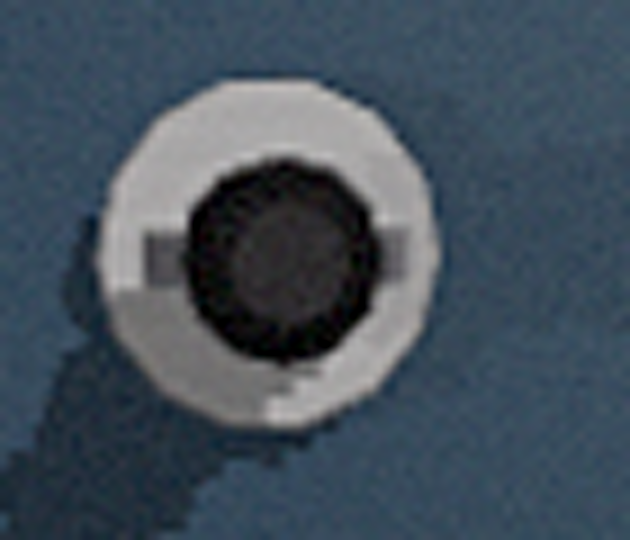

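```bash
python3 - <<'E'
from h import *
c=lcam('w3')
print('seat',onplane(c,(329.8,128.1),.024),'top',onplane(c,(332.4,128.3),.08))
a=[onplane(c,(240+u/3.8,65+v/3.1),.014) for u,v in [(152,38),(527,36),(512,470)]]
print(a, np.degrees(np.arctan2(*(a[1]-a[0])[1::-1])))
for u,v in [(180,63),(498,59)]: print(onplane(c,(240+u/3.8,65+v/3.1),.014))
b=[onplane(c,(240+u/3.8,65+v/3.1),.014) for u,v in [(180,63),(498,59)]]; print(np.degrees(np.arctan2(*(b[1]-b[0])[1::-1])))
s=cam('scene'); si=cam('side')
ims=cv2.imread('pics/scene0.png'); imd=cv2.imread('pics/side0.png')
# knob top scene crop (75,85)/4+(160,180); side crop (270,418)/2.5+(230,170)
print('knob top',tri([c,s,si],[(259.7,238.2),(160+75/4,180+82/4),(230+270/2.5,170+418/2.5)]))
print('pivot top',tri([c,s,si],[(333.4,212.7),(160+104/4,180+207/4),(230+345/2.5,170+406/2.5)]))
print('post top',tri([c,s,si],[(332.4,128.3),(160+247/4,180+226/4),(230+298/2.5,170+362/2.5)]))
for z in (.09,.095,.1,.12,.125): print(z,onplane(c,(259.7,238.2),z),onplane(c,(333.4,212.7),z))
E
```

```text
seat [ 0.5541788 -0.1007493  0.024    ] top [ 0.55424596 -0.10031292  0.08      ]
[array([ 0.50109779, -0.06875043,  0.014     ]), array([ 0.58635782, -0.04826337,  0.014     ]), array([ 0.6174522 , -0.17185427,  0.014     ])] 13.511392778264666
[ 0.50885629 -0.07378642  0.014     ]
[ 0.58140085 -0.05571518  0.014     ]
13.98798374209622
knob top [ 0.52021549 -0.18306285  0.12553411]
pivot top [ 0.56900959 -0.15857381  0.10080933]
post top [ 0.55390162 -0.1008542   0.08082196]
0.09 [ 0.51756287 -0.1951391   0.09      ] [ 0.56978202 -0.16156373  0.09      ]
0.095 [ 0.51797254 -0.19353807  0.095     ] [ 0.56931369 -0.16052723  0.095     ]
0.1 [ 0.5183822  -0.19193704  0.1       ] [ 0.56884536 -0.15949073  0.1       ]
0.12 [ 0.52002087 -0.18553292  0.12      ] [ 0.56697204 -0.15534471  0.12      ]
0.125 [ 0.52043054 -0.18393188  0.125     ] [ 0.5665037 -0.1543082  0.125    ]
```

Call:
step_arm --series '[{"ax": 0,"ay": 0,"az": 0,"x": -0.003,"y": 0.045,"z": -0.02,"claw": 20},{"ax": 0,"ay": 0,"az": 0,"x": -0.005,"y": 0.078,"z": -0.06,"claw": 20},{"ax": 0,"ay": 0,"az": 0,"x": -0.005,"y": 0.078,"z": -0.1,"claw": 20},{"ax": 0,"ay": 0,"az": 0,"x": -0.005,"y": 0.078,"z": -0.1,"claw": 20},{"ax": 0,"ay": 0,"az": 0,"x": -0.005,"y": 0.078,"z": -0.1,"claw": 20},{"ax": 0,"ay": 0,"az": 0,"x": -0.005,"y": 0.078,"z": -0.1,"claw": 20}]'

```text
time_s: 4.85
tool_pos: [0.5559, -0.1036, 0.1352]
tool_rot: [179.8, 0.1, 103.0]
force: [0.9, 0.1, -0.3]
grip_width: 0.0317
```

```bash
python3 - <<'E'
from h import *
o=status.get_obs(); print(o['time_s'],o['tool_pos'],o['tool_rot'],o['grip_width'])
im,c=snap('wrist','w4',(200,150,460,345),3)
snap('side','s4',(260,280,460,430),4)
E
```

```text
4.85 [ 0.55588088 -0.10356792  0.13518052] [1.79778972e+02 7.49948443e-02 1.02994852e+02] 0.031748396676329387
```

View pics/w4.png

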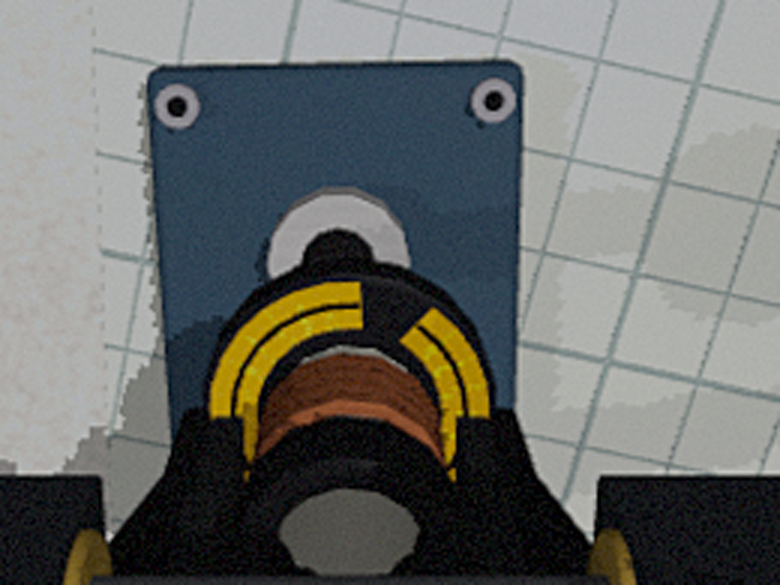

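View pics/s4.png

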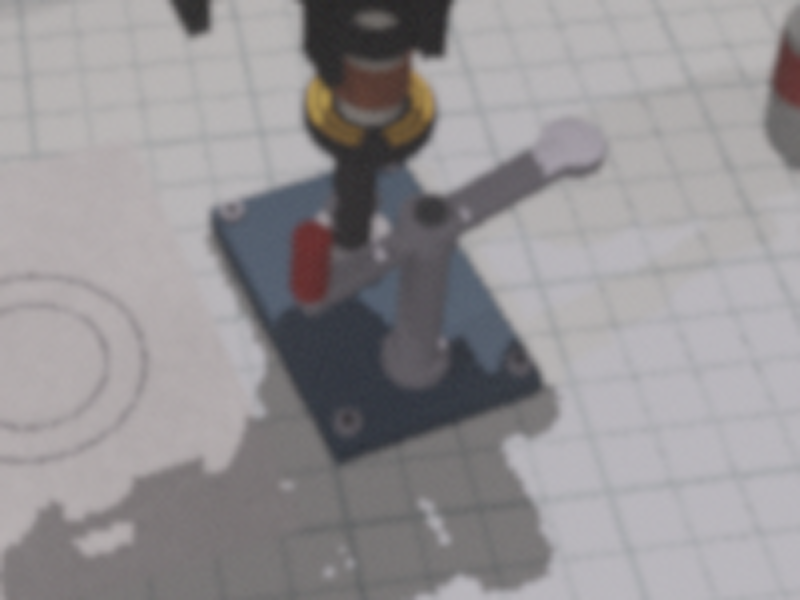

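```bash
python3 - <<'E'
from h import *
o=status.get_obs(); print(o['time_s'],o['tool_pos'],o['tool_rot'],o['force'])
E
```

```text
4.95 [ 0.55589801 -0.10362645  0.13505075] [1.79767145e+02 6.41498131e-02 1.02976549e+02] [ 0.41417464  0.16759629 -0.57507123]
```

```bash
python3 - <<'E'
from h import *
c=lcam('w4')
for P in [(.5559,-.1036,.1034),(.5542,-.1005,.024),(.5542,-.1005,.08),(.5559,-.1036,.1524)]:
    u=proj(c,P); print(u,(u-[200,150])*3)
# flange circle projected r=26 
import math
P=[proj(c,(.5559+.026*math.cos(t),-.1036+.026*math.sin(t),.1034)) for t in np.radians(np.arange(0,360,30))]
print(((np.array(P)-[200,150])*3).round(0).tolist())
E
```

```text
[314.14882527 285.83349153] [342.44647582 407.50047459]
[313.0060331  236.81896873] [339.01809929 260.45690618]
[312.55089762 264.090362  ] [337.65269286 342.271086  ]
[313.91991698 334.89177537] [341.75975094 554.6753261 ]
[[487.0, 438.0], [487.0, 366.0], [447.0, 303.0], [377.0, 268.0], [297.0, 270.0], [230.0, 311.0], [195.0, 376.0], [201.0, 448.0], [243.0, 506.0], [310.0, 537.0], [385.0, 535.0], [449.0, 499.0]]
```

Call:
step_arm --series '[{"ax": 0,"ay": 0,"az": 0,"x": -0.0025,"y": 0.003,"z": 0,"claw": 20},{"ax": 0,"ay": 0,"az": 0,"x": -0.0025,"y": 0.003,"z": -0.01,"claw": 20},{"ax": 0,"ay": 0,"az": 0,"x": -0.0025,"y": 0.003,"z": -0.02,"claw": 20},{"ax": 0,"ay": 0,"az": 0,"x": -0.0025,"y": 0.003,"z": -0.025,"claw": 20},{"ax": 0,"ay": 0,"az": 0,"x": -0.0025,"y": 0.003,"z": -0.03,"claw": 20},{"ax": 0,"ay": 0,"az": 0,"x": -0.0025,"y": 0.003,"z": -0.03,"claw": 20}]'

```text
time_s: 5.55
tool_pos: [0.5516, -0.0996, 0.1016]
tool_rot: [-179.9, 0.0, 103.1]
force: [0.0, -0.9, -1.4]
grip_width: 0.0317
```

```bash
python3 - <<'E'
from h import *
o=status.get_obs(); print(o['time_s'],o['tool_pos'],o['tool_rot'],o['force'])
im,c=snap('wrist','w5',(200,150,460,345),3)
E
```

```text
5.55 [ 0.55158078 -0.09963349  0.10160837] [-1.79937357e+02  1.94015450e-02  1.03050321e+02] [ 0.03923356 -0.85683423 -1.36784723]
```

View pics/w5.png

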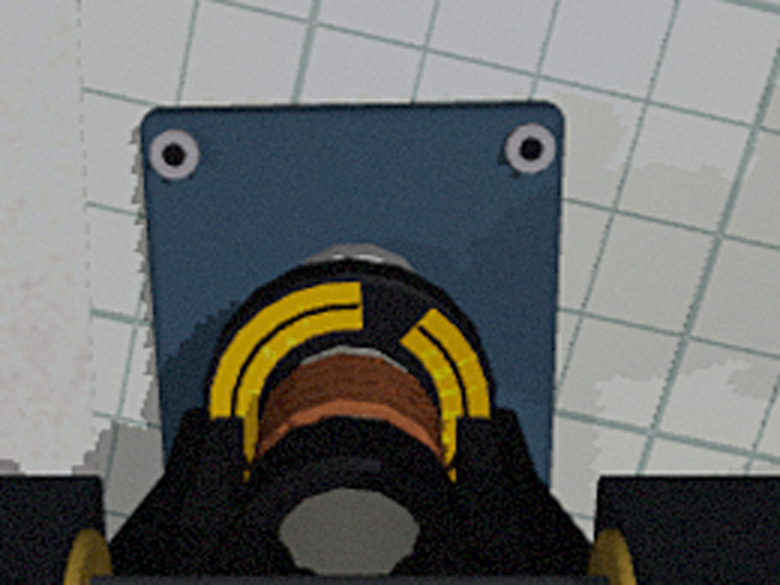

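Call:
step_arm --series '[{"ax": 0,"ay": 0,"az": 0,"x": 0.0005,"y": -0.0005,"z": -0.005,"claw": 20},{"ax": 0,"ay": 0,"az": 0,"x": 0.0005,"y": -0.0005,"z": -0.01,"claw": 20},{"ax": 0,"ay": 0,"az": 0,"x": 0.0005,"y": -0.0005,"z": -0.015,"claw": 20},{"ax": 0,"ay": 0,"az": 0,"x": 0.0005,"y": -0.0005,"z": -0.015,"claw": 20}]'

```text
time_s: 6.0
tool_pos: [0.5522, -0.1, 0.0869]
tool_rot: [-180.0, 0.0, 103.1]
force: [0.5, 0.0, -1.9]
grip_width: 0.0319
```

```bash
python3 - <<'E'
from h import *
o=status.get_obs(); print(o['time_s'],o['tool_pos'],o['tool_rot'],o['force'])
im,c=snap('side','s5',(260,280,460,430),4)
E
```

```text
6.0 [ 0.55218439 -0.10000275  0.08688088] [-1.79969397e+02  9.77705808e-03  1.03057469e+02] [ 0.50677498  0.03167229 -1.88272081]
```

View pics/s5.png

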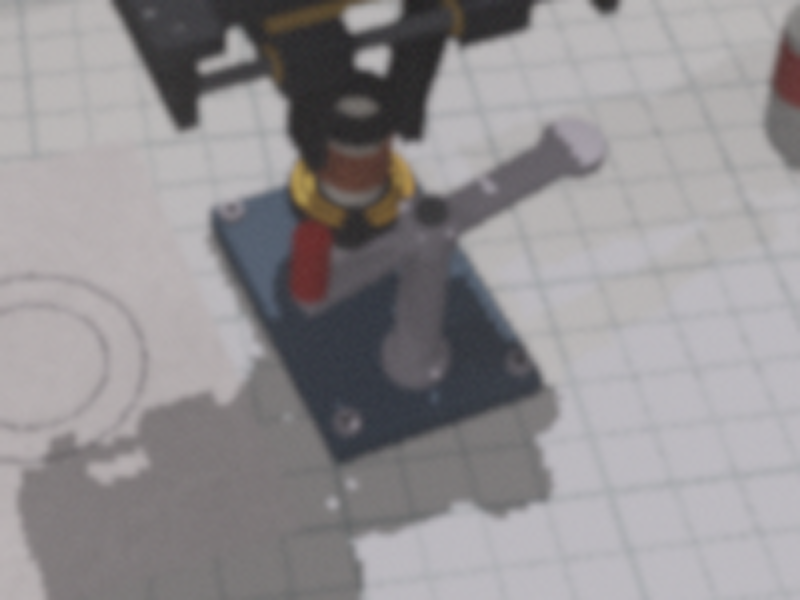

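Call:
step_arm --series '[{"ax": 0,"ay": 0,"az": 0,"x": 0,"y": 0,"z": -0.006,"claw": 20},{"ax": 0,"ay": 0,"az": 0,"x": 0,"y": 0,"z": -0.012,"claw": 20},{"ax": 0,"ay": 0,"az": 0,"x": 0,"y": 0,"z": -0.017,"claw": 20},{"ax": 0,"ay": 0,"az": 0,"x": 0,"y": 0,"z": -0.02,"claw": 20},{"ax": 0,"ay": 0,"az": 0,"x": 0,"y": 0,"z": -0.02,"claw": 20}]' --squeeze 40

```text
time_s: 6.55
tool_pos: [0.5521, -0.1002, 0.0668]
tool_rot: [-180.0, 0.0, 103.0]
force: [1.5, -0.1, -2.7]
grip_width: 0.0311
```

Call:
step_arm --series '[{"ax": 0,"ay": 0,"az": 0,"x": 0,"y": 0,"z": -0.002,"claw": 20},{"ax": 0,"ay": 0,"az": 0,"x": 0,"y": 0,"z": -0.002,"claw": 20},{"ax": 0,"ay": 0,"az": 0,"x": 0,"y": 0,"z": -0.002,"claw": 20}]'

```text
time_s: 6.85
tool_pos: [0.5522, -0.1004, 0.0667]
tool_rot: [-180.0, -0.0, 103.0]
force: [-2.6, -0.8, 8.4]
grip_width: 0.0316
```

Call:
step_arm --series '[{"ax": 0,"ay": 0,"az": 0,"x": 0,"y": 0,"z": -0.002,"claw": 20},{"ax": 0,"ay": 0,"az": 0,"x": 0,"y": 0,"z": -0.002,"claw": 20},{"ax": 0,"ay": 0,"az": 0,"x": 0,"y": 0,"z": -0.002,"claw": 20}]'

```text
time_s: 7.15
tool_pos: [0.5524, -0.1005, 0.0666]
tool_rot: [180.0, -0.1, 103.0]
force: [-7.4, 0.3, 21.2]
grip_width: 0.0315
```

```bash
python3 - <<'E'
from h import *
o=status.get_obs(); print(o['time_s'],o['tool_pos'],o['tool_rot'],o['force'])
im,c=snap('wrist','w6')
im,c=snap('scene','c6',(160,180,320,300),5)
im,c=snap('side','s6',(260,280,460,430),4)
E
```

```text
7.15 [ 0.55238033 -0.10045116  0.06656221] [ 1.79999182e+02 -8.62213816e-02  1.03029084e+02] [-7.42850042  0.32431219 21.16156473]
```

View pics/c6.png

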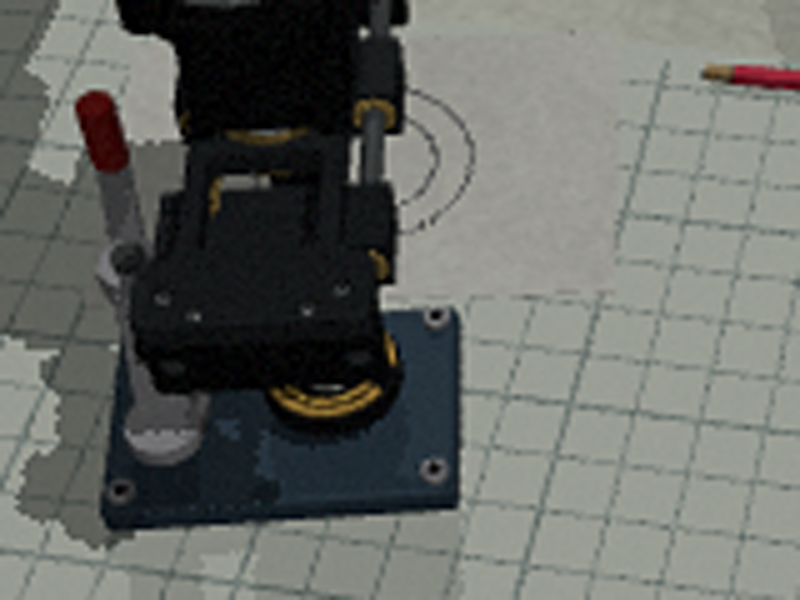

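View pics/s6.png

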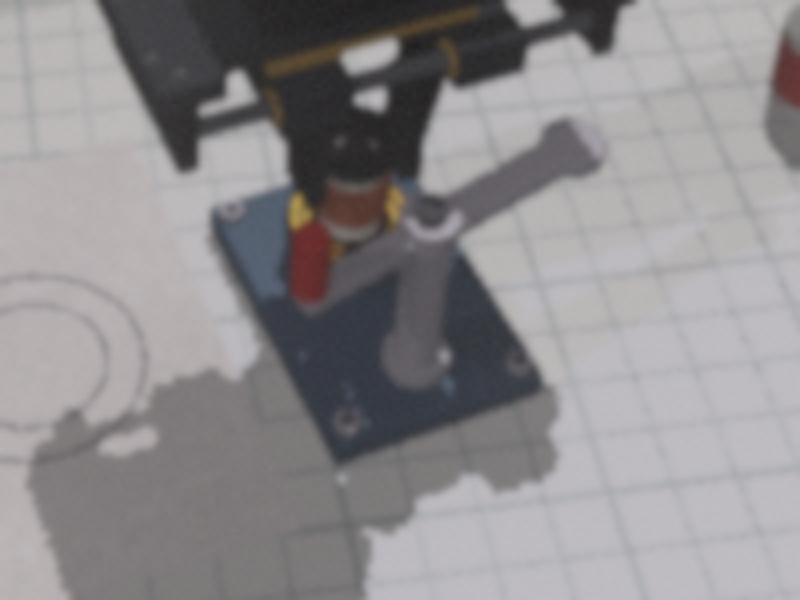

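View pics/w6.png

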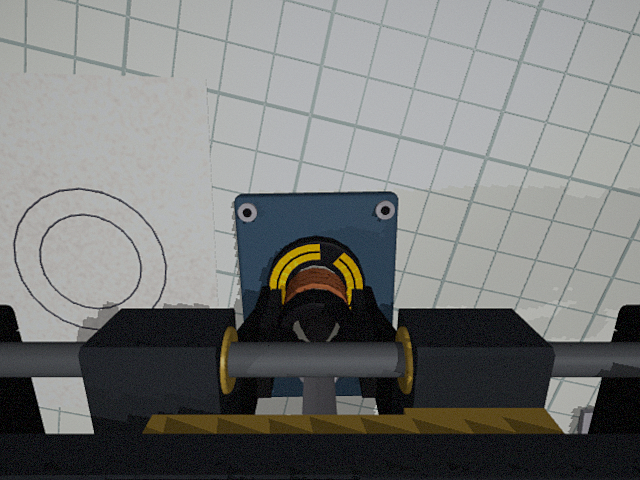

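Call:
step_arm --series '[{"ax": 0,"ay": 0,"az": 0,"x": 0,"y": 0,"z": 0.0035,"claw": 20},{"ax": 0,"ay": 0,"az": 0,"x": 0,"y": 0,"z": 0.0035,"claw": 20},{"ax": 0,"ay": 0,"az": 0,"x": 0,"y": 0,"z": 0.0035,"claw": 60},{"ax": 0,"ay": 0,"az": 0,"x": 0,"y": 0,"z": 0.0035,"claw": 60},{"ax": 0,"ay": 0,"az": 0,"x": 0,"y": 0,"z": 0.0035,"claw": 60},{"ax": 0,"ay": 0,"az": 0,"x": 0,"y": 0,"z": 0.04,"claw": 60},{"ax": 0,"ay": 0,"az": 0,"x": 0,"y": 0,"z": 0.08,"claw": 60},{"ax": 0,"ay": 0,"az": 0,"x": 0,"y": 0,"z": 0.12,"claw": 60},{"ax": 0,"ay": 0,"az": 0,"x": 0,"y": 0,"z": 0.12,"claw": 60}]'

```text
time_s: 8.2
tool_pos: [0.5557, -0.1006, 0.189]
tool_rot: [179.5, 0.1, 103.1]
force: [0.8, 0.1, 0.9]
grip_width: 0.0523
```

```bash
python3 - <<'E'
from h import *
o=status.get_obs(); print(o['time_s'],o['tool_pos'],o['tool_rot'],o['force'])
im,c=snap('scene','c7',(160,180,320,300),5)
im,c=snap('wrist','w7',(200,150,460,345),3)
E
```

```text
8.2 [ 0.5557458  -0.10064689  0.18903147] [1.79458523e+02 1.08251597e-01 1.03053270e+02] [0.79727609 0.14565719 0.89728714]
```

View pics/c7.png

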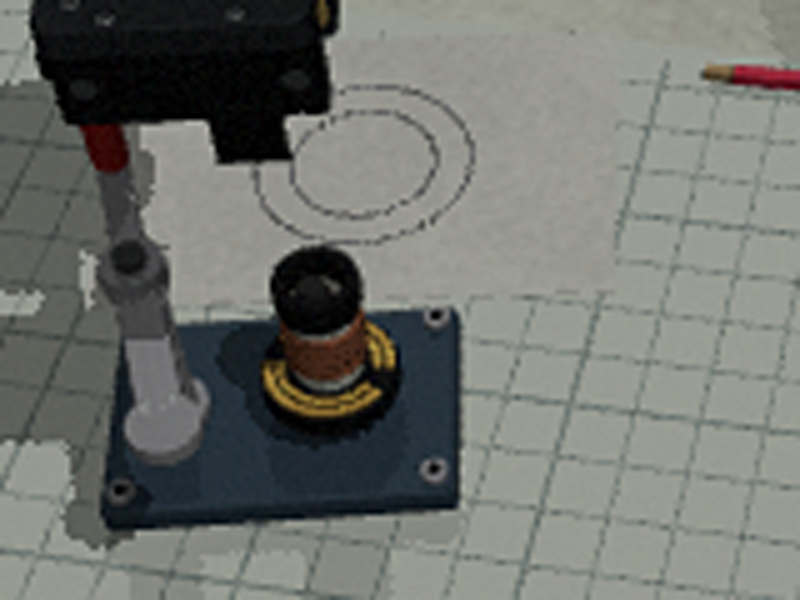

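View pics/w7.png

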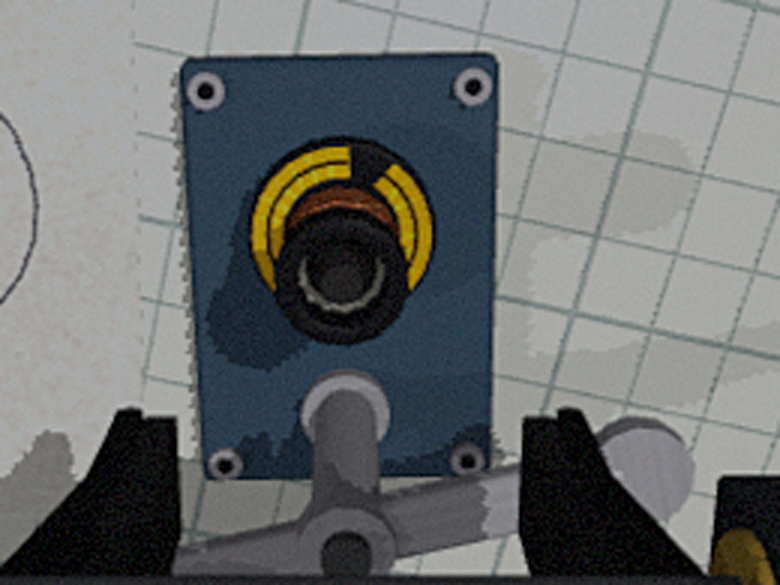

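Call:
step_arm --series '[{"ax": 0,"ay": 0,"az": -8.5,"x": -0.01,"y": -0.02,"z": 0,"claw": 50},{"ax": 0,"ay": 0,"az": -17,"x": -0.02,"y": -0.04,"z": 0,"claw": 50},{"ax": 0,"ay": 0,"az": -25.5,"x": -0.03,"y": -0.06,"z": 0,"claw": 50},{"ax": 0,"ay": 0,"az": -34,"x": -0.0355,"y": -0.0835,"z": 0,"claw": 50},{"ax": 0,"ay": 0,"az": -42.5,"x": -0.0355,"y": -0.0835,"z": 0,"claw": 50},{"ax": 0,"ay": 0,"az": -51,"x": -0.0355,"y": -0.0835,"z": 0,"claw": 50},{"ax": 0,"ay": 0,"az": -59.5,"x": -0.0355,"y": -0.0835,"z": 0,"claw": 50},{"ax": 0,"ay": 0,"az": -68,"x": -0.0355,"y": -0.0835,"z": 0,"claw": 50},{"ax": 0,"ay": 0,"az": -75.5,"x": -0.0355,"y": -0.0835,"z": 0,"claw": 50},{"ax": 0,"ay": 0,"az": -75.5,"x": -0.0355,"y": -0.0835,"z": 0,"claw": 50},{"ax": 0,"ay": 0,"az": -75.5,"x": -0.0355,"y": -0.0835,"z": 0,"claw": 50}]'

```text
time_s: 9.4
tool_pos: [0.5161, -0.1831, 0.1823]
tool_rot: [-179.9, 0.1, 27.7]
force: [0.1, -1.1, 0.6]
grip_width: 0.0434
```

```bash
python3 - <<'E'
from h import *
o=status.get_obs(); print(o['time_s'],o['tool_pos'],o['tool_rot'],o['force'])
im,c=snap('wrist','w8'); print(proj(c,(.52,-.184,.1255)))
E
```

```text
9.4 [ 0.51614912 -0.18310178  0.1823357 ] [-1.79938108e+02  1.20433607e-01  2.77472152e+01] [ 0.10233449 -1.12486652  0.56137742]
[319.93969444 265.15045381]
```

View pics/w8.png

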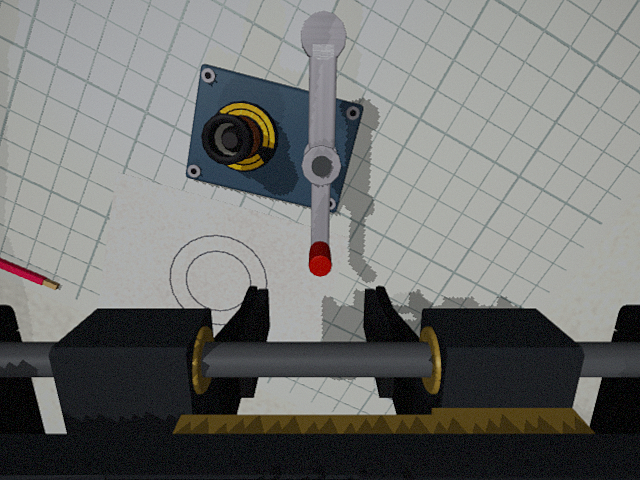

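Call:
step_arm --series '[{"ax": 0,"ay": 0,"az": 0,"x": 0.0035,"y": -0.001,"z": -0.02,"claw": 50},{"ax": 0,"ay": 0,"az": 0,"x": 0.0035,"y": -0.001,"z": -0.045,"claw": 50},{"ax": 0,"ay": 0,"az": 0,"x": 0.0035,"y": -0.001,"z": -0.07,"claw": 50},{"ax": 0,"ay": 0,"az": 0,"x": 0.0035,"y": -0.001,"z": -0.07,"claw": 24},{"ax": 0,"ay": 0,"az": 0,"x": 0.0035,"y": -0.001,"z": -0.07,"claw": 24},{"ax": 0,"ay": 0,"az": 0,"x": 0.0035,"y": -0.001,"z": -0.07,"claw": 24},{"ax": 0,"ay": 0,"az": 0,"x": 0.0035,"y": -0.001,"z": -0.07,"claw": 24}]' --squeeze 10

```text
time_s: 10.15
tool_pos: [0.5213, -0.1848, 0.115]
tool_rot: [179.9, -0.1, 27.6]
force: [-0.0, -1.4, 0.6]
grip_width: 0.0235
```

```bash
python3 - <<'E'
from h import *
im,c=snap('wrist','w9')
o=status.get_obs(); print(o['time_s'],o['tool_pos'],o['tool_rot'],o['force'],o['grip_width'])
p=o['tool_pos'][:2]; piv=np.array([.5684,-.1588]); r=p-piv; a0=np.degrees(np.arctan2(r[1],r[0])); print(np.linalg.norm(r),a0)
t0=207.6
for a in np.arange(8,97,8):
    t=np.radians(t0+a); q=piv+.055*np.array([np.cos(t),np.sin(t)]); print(a,(q-p).round(4))
E
```

```text
10.2 [ 0.52122786 -0.18468834  0.11479003] [ 1.79936156e+02 -1.06384760e-01  2.75790877e+01] [-0.02062545 -0.1371499   0.02973544] 0.022674976447655766
0.05380907403826011 -151.24176931630518
8 [ 0.0025 -0.0061]
16 [ 0.0073 -0.012 ]
24 [ 0.013  -0.0172]
32 [ 0.0193 -0.0215]
40 [ 0.0262 -0.025 ]
48 [ 0.0335 -0.0274]
56 [ 0.041  -0.0288]
64 [ 0.0487 -0.0291]
72 [ 0.0563 -0.0283]
80 [ 0.0638 -0.0265]
88 [ 0.0709 -0.0237]
96 [ 0.0776 -0.0199]
```

View pics/w9.png

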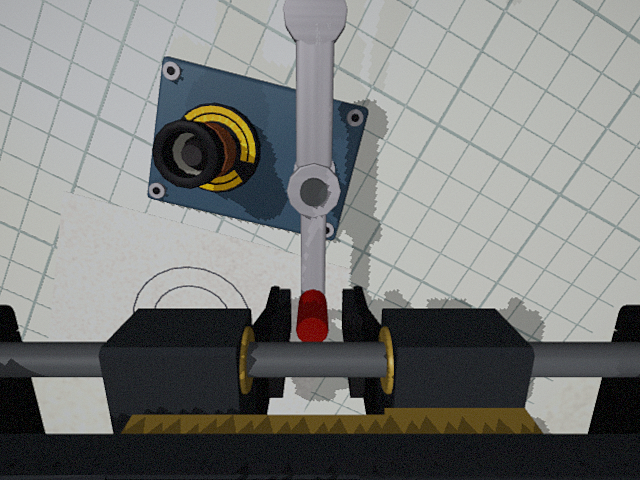

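Call:
step_arm --series '[{"ax": 0,"ay": 0,"az": 8,"x": 0.0025,"y": -0.006,"z": -0.002,"claw": 22},{"ax": 0,"ay": 0,"az": 16,"x": 0.0075,"y": -0.012,"z": -0.002,"claw": 22},{"ax": 0,"ay": 0,"az": 24,"x": 0.013,"y": -0.017,"z": -0.002,"claw": 22},{"ax": 0,"ay": 0,"az": 32,"x": 0.0195,"y": -0.0215,"z": -0.002,"claw": 22},{"ax": 0,"ay": 0,"az": 40,"x": 0.026,"y": -0.025,"z": -0.002,"claw": 22},{"ax": 0,"ay": 0,"az": 48,"x": 0.0335,"y": -0.0275,"z": -0.002,"claw": 22},{"ax": 0,"ay": 0,"az": 56,"x": 0.041,"y": -0.029,"z": -0.002,"claw": 22},{"ax": 0,"ay": 0,"az": 64,"x": 0.0485,"y": -0.029,"z": -0.002,"claw": 22},{"ax": 0,"ay": 0,"az": 68,"x": 0.0525,"y": -0.029,"z": -0.002,"claw": 22},{"ax": 0,"ay": 0,"az": 68,"x": 0.0525,"y": -0.029,"z": -0.002,"claw": 22},{"ax": 0,"ay": 0,"az": 68,"x": 0.0525,"y": -0.029,"z": -0.002,"claw": 22}]'

```text
time_s: 11.3
tool_pos: [0.5731, -0.2137, 0.1121]
tool_rot: [179.9, 0.0, 95.5]
force: [0.0, 0.5, 0.7]
grip_width: 0.0191
```

```bash
python3 - <<'E'
from h import *
im,c=snap('wrist','w10')
o=status.get_obs(); print(o['time_s'],o['tool_pos'],o['tool_rot'],o['force'],o['grip_width'])
E
```

```text
11.35 [ 0.57299329 -0.21366508  0.11202444] [1.79954558e+02 1.54402661e-02 9.54625106e+01] [ 0.60687212  0.45398595 -0.94919932] 0.018951919289756147
```

View pics/w10.png

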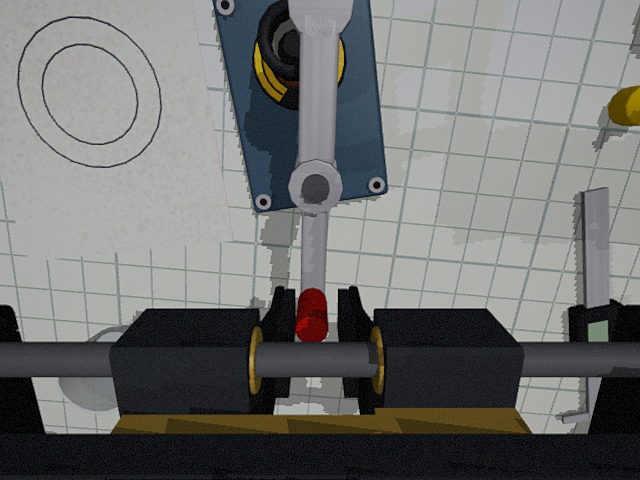

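Call:
step_arm --series '[{"ax": 0,"ay": 0,"az": 4,"x": 0.0045,"y": 0.0005,"z": 0,"claw": 22},{"ax": 0,"ay": 0,"az": 8,"x": 0.0085,"y": 0.0015,"z": 0,"claw": 22},{"ax": 0,"ay": 0,"az": 8,"x": 0.011,"y": 0.002,"z": 0,"claw": 22},{"ax": 0,"ay": 0,"az": 8,"x": 0.0125,"y": 0.0025,"z": 0,"claw": 22},{"ax": 0,"ay": 0,"az": 8,"x": 0.0125,"y": 0.0025,"z": 0,"claw": 22}]'

```text
time_s: 11.85
tool_pos: [0.5836, -0.2122, 0.1118]
tool_rot: [-179.8, -0.0, 103.4]
force: [-5.1, -1.0, 3.4]
grip_width: 0.0195
```

Call:
step_arm --series '[{"ax": 0,"ay": 0,"az": 0,"x": 0.002,"y": 0.0005,"z": 0,"claw": 22},{"ax": 0,"ay": 0,"az": 0,"x": 0.002,"y": 0.0005,"z": 0,"claw": 22},{"ax": 0,"ay": 0,"az": 0,"x": 0.002,"y": 0.0005,"z": 0,"claw": 22}]'

```text
time_s: 12.15
tool_pos: [0.5838, -0.2121, 0.1116]
tool_rot: [-179.6, -0.1, 103.3]
force: [-9.8, -0.7, 6.8]
grip_width: 0.019
```

```bash
python3 - <<'E'
from h import *
im,c=snap('wrist','w11')
o=status.get_obs(); print(o['time_s'],o['tool_pos'],o['tool_rot'],o['force'],o['grip_width'])
E
```

```text
12.2 [ 0.58377326 -0.21213622  0.11165637] [-1.79641651e+02 -7.64155098e-02  1.03314901e+02] [-7.84111562 -1.77880265  6.52740726] 0.019265645033969048
```

View pics/w11.png

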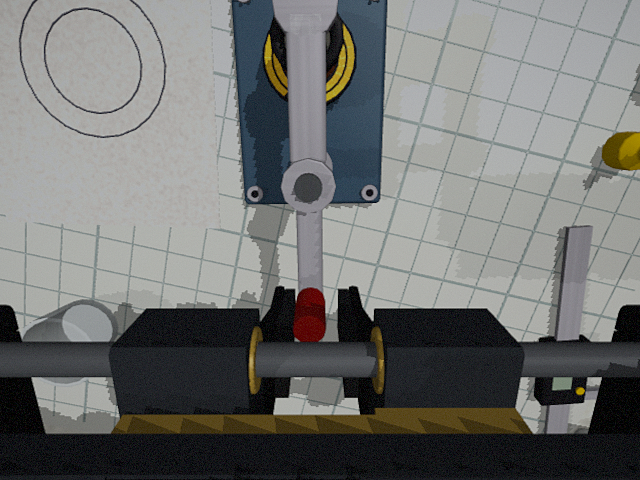

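Call:
step_arm --series '[{"ax": 0,"ay": 0,"az": 0,"x": -0.005,"y": -0.001,"z": 0,"claw": 50},{"ax": 0,"ay": 0,"az": 0,"x": -0.005,"y": -0.001,"z": 0,"claw": 50},{"ax": 0,"ay": 0,"az": 0,"x": -0.005,"y": -0.001,"z": 0.04,"claw": 50},{"ax": 0,"ay": 0,"az": 0,"x": -0.005,"y": -0.001,"z": 0.09,"claw": 80},{"ax": 0,"ay": 0,"az": -4,"x": 0,"y": 0.04,"z": 0.12,"claw": 100},{"ax": 0,"ay": 0,"az": -8,"x": 0,"y": 0.09,"z": 0.14,"claw": 100},{"ax": 0,"ay": 0,"az": -12,"x": 0,"y": 0.14,"z": 0.14,"claw": 100},{"ax": 0,"ay": 0,"az": -12,"x": 0,"y": 0.19,"z": 0.14,"claw": 100},{"ax": 0,"ay": 0,"az": -12,"x": 0,"y": 0.24,"z": 0.14,"claw": 100},{"ax": 0,"ay": 0,"az": -12,"x": 0,"y": 0.29,"z": 0.14,"claw": 100},{"ax": 0,"ay": 0,"az": -12,"x": 0,"y": 0.34,"z": 0.14,"claw": 100},{"ax": 0,"ay": 0,"az": -12,"x": 0,"y": 0.39,"z": 0.14,"claw": 100}]'

```text
time_s: 13.4
tool_pos: [0.5873, 0.178, 0.252]
tool_rot: [179.9, -0.1, 91.6]
force: [0.7, 0.5, 0.7]
grip_width: 0.0867
```

Call:
step_arm --series '[{"ax": 0,"ay": 0,"az": 0,"x": 0,"y": 0.04,"z": 0,"claw": 100},{"ax": 0,"ay": 0,"az": 0,"x": 0,"y": 0.04,"z": 0,"claw": 100},{"ax": 0,"ay": 0,"az": 0,"x": 0,"y": 0.04,"z": 0,"claw": 100},{"ax": 0,"ay": 0,"az": 0,"x": 0,"y": 0.04,"z": 0,"claw": 100}]'

```text
time_s: 13.8
tool_pos: [0.5878, 0.2137, 0.2517]
tool_rot: [180.0, 0.0, 91.4]
force: [-0.6, 0.4, -0.1]
grip_width: 0.0871
```

```bash
python3 - <<'E'
from h import *
im,c=snap('wrist','w12')
o=status.get_obs(); print(o['time_s'],o['tool_pos'],o['tool_rot'],o['force'],o['grip_width'])
snap('scene','c12')
snap('side','s12')
E
```

```text
13.85 [0.58794234 0.21311034 0.25183796] [1.79959266e+02 2.09167560e-02 9.13830238e+01] [ 0.08333851 -0.42002494  0.56431721] 0.08703352512997685
```

View pics/w12.png

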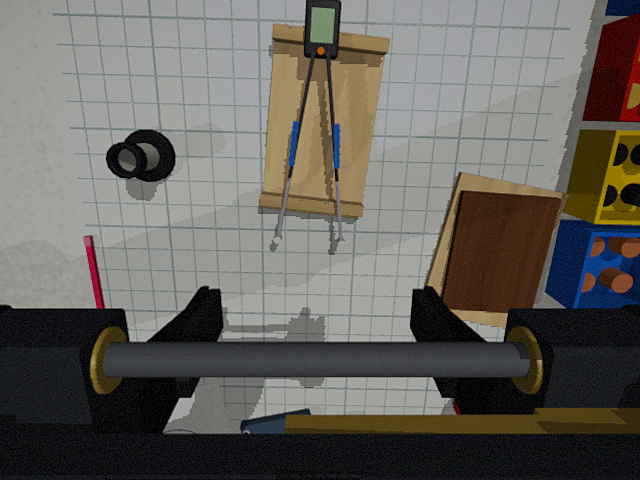

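View pics/c12.png

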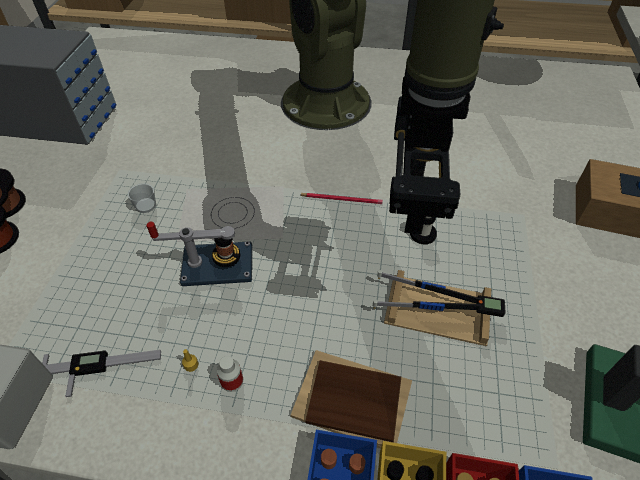

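```bash
python3 - <<'E'
from h import *
def blue(im,roi):
    h=cv2.cvtColor(im,cv2.COLOR_BGR2HSV); m=cv2.inRange(h,(105,120,50),(128,255,255))
    x0,y0,x1,y1=roi; M=np.zeros_like(m); M[y0:y1,x0:x1]=m[y0:y1,x0:x1]
    M=cv2.morphologyEx(M,cv2.MORPH_CLOSE,np.ones((5,5)))
    n,l,s,ce=cv2.connectedComponentsWithStats(M)
    return [(s[i].tolist(),ce[i].round(1).tolist()) for i in range(1,n) if s[i][4]>15]
im=cv2.imread('pics/w12_raw.png'); c=lcam('w12'); s=cam('scene')
print(blue(im,(250,80,380,220))); print(blue(cv2.imread('pics/c12_raw.png'),(380,260,520,340)))
cv2.imwrite('pics/w12c.png',cv2.resize(im[0:260,240:400],None,fx=2.3,fy=2.3,interpolation=cv2.INTER_CUBIC))
cv2.imwrite('pics/w12t.png',cv2.resize(im[110:260,255:365],None,fx=4,fy=4,interpolation=cv2.INTER_CUBIC))
E
```

```text
[([289, 121, 10, 46, 248], [293.4, 142.6]), ([334, 124, 6, 45, 231], [336.1, 145.6])]
[([421, 282, 24, 7, 64], [430.8, 284.9]), ([420, 302, 25, 9, 171], [431.8, 305.7])]
```

View pics/w12t.png

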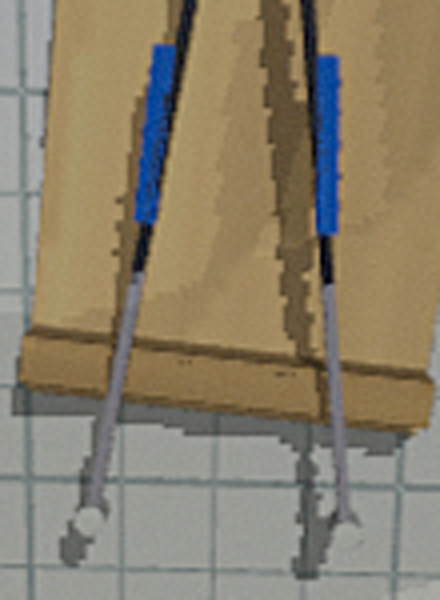

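View pics/w12c.png

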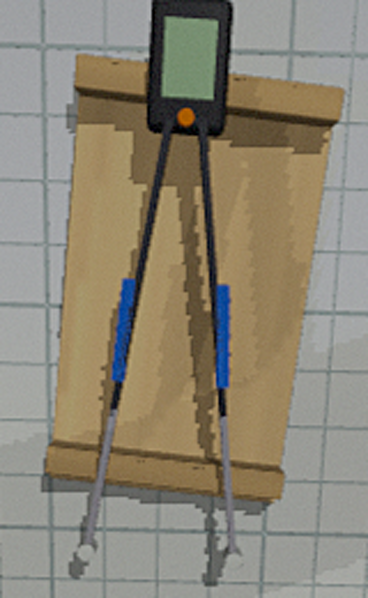

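```bash
python3 - <<'E'
from h import *
c=lcam('w12'); f=lambda u,v,z: onplane(c,(255+u/4,110+v/4),z)
s=cam('scene')
for z in (.031,.038):
    # outer top edges, left pad: (152,45)->(134,222)?; right: (340,55)->(338,237)
    L=[f(153,45,z),f(135,220,z)]; Rr=[f(340,57,z),f(338,235,z)]
    ml=(L[0]+L[1])/2; mr=(Rr[0]+Rr[1])/2
    print(z,'L',ml,'R',mr,'w',np.linalg.norm(ml-mr),'mid',(ml+mr)/2,'len',np.linalg.norm(L[0]-L[1]),np.linalg.norm(Rr[0]-Rr[1]))
for z in (.02,.03):
    tl=f(90,518,z);tr=f(349,533,z); print('tips',z,tl,tr,np.linalg.norm(tl-tr),(tl+tr)/2)
    h=onplane(c,(240+186/2.3,117/2.3),z+.005); print('orange',h)
    d=(tl+tr)/2-h; print('dir',np.degrees(np.arctan2(d[1],d[0])))
    d=tr-tl; print('perp',np.degrees(np.arctan2(d[1],d[0])))
print('triL',tri([c,s],[(293.4,142.6),(430.8,284.9)]),'triR',tri([c,s],[(336.1,145.6),(431.8,305.7)]))
# rest bar edges
for u,v in [(22,385),(410,432)]: print('barfront',f(u,v,0.0))
for u,v in [(30,330),(430,375)]: print('bartop back edge',f(u,v,0.024))
E
```

```text
0.031 L [0.5634884  0.27594184 0.031     ] R [0.60936658 0.27401506 0.031     ] w 0.045918620730491834 mid [0.58642749 0.27497845 0.031     ] len 0.040112256290101254 0.04068369279347942
0.038 L [0.56392398 0.27629522 0.038     ] R [0.60894765 0.27440432 0.038     ] w 0.04506335772097624 mid [0.58643581 0.27534977 0.038     ] len 0.0393651404471738 0.03992593358853783
tips 0.02 [0.54942838 0.17824695 0.02      ] [0.61685366 0.17589044 0.02      ] 0.06746645543126677 [0.58314102 0.1770687  0.02      ]
orange [0.58928848 0.35648698 0.025     ]
dir -91.96237408716415
perp -2.00166594344252
tips 0.03 [0.55039641 0.18126297 0.03      ] [0.61607866 0.17896738 0.03      ] 0.06572235341862565 [0.58323753 0.18011518 0.03      ]
orange [0.58922526 0.3548744  0.035     ]
dir -91.96234034345227
perp -2.0016659434425126
triL [0.56529711 0.27446661 0.03596837] triR [0.60571375 0.27502744 0.03350308]
barfront [0.52954336 0.20871433 0.        ]
barfront [0.63349757 0.19852407 0.        ]
bartop back edge [0.53514047 0.22772239 0.024     ]
bartop back edge [0.63491524 0.21894168 0.024     ]
```

```bash
python3 - <<'E'
from h import *
o=status.get_obs(); print(o['time_s'],o['tool_pos'],o['qpos'])
E
```

```text
13.95 [0.58788981 0.21322165 0.25192051] [-42.5737805   15.39235596  24.84008454  86.03557333  -6.49321252
  79.96235913 -15.9986699 ]
```

Call:
step_arm --series '[{"ax": 0,"ay": 0,"az": -3.4,"x": -0.0015,"y": 0.04,"z": -0.03,"claw": 90},{"ax": 0,"ay": 0,"az": -3.4,"x": -0.0015,"y": 0.062,"z": -0.07,"claw": 90},{"ax": 0,"ay": 0,"az": -3.4,"x": -0.0015,"y": 0.062,"z": -0.12,"claw": 90},{"ax": 0,"ay": 0,"az": -3.4,"x": -0.0015,"y": 0.062,"z": -0.16,"claw": 90},{"ax": 0,"ay": 0,"az": -3.4,"x": -0.0015,"y": 0.062,"z": -0.16,"claw": 90},{"ax": 0,"ay": 0,"az": -3.4,"x": -0.0015,"y": 0.062,"z": -0.16,"claw": 90},{"ax": 0,"ay": 0,"az": -3.4,"x": -0.0015,"y": 0.062,"z": -0.16,"claw": 90}]'

```text
time_s: 14.65
tool_pos: [0.5882, 0.2772, 0.0949]
tool_rot: [179.7, -0.1, 88.1]
force: [-0.2, 0.6, 0.2]
grip_width: 0.0784
```

```bash
python3 - <<'E'
from h import *
im,c=snap('wrist','w13')
o=status.get_obs(); print(o['time_s'],o['tool_pos'],o['tool_rot'],o['force'],o['grip_width'])
E
```

```text
14.7 [0.58818489 0.27733404 0.09510904] [ 1.79723498e+02 -1.69215983e-01  8.81018016e+01] [-0.3410305   0.21484796  0.10906453] 0.07804384319538324
```

View pics/w13.png

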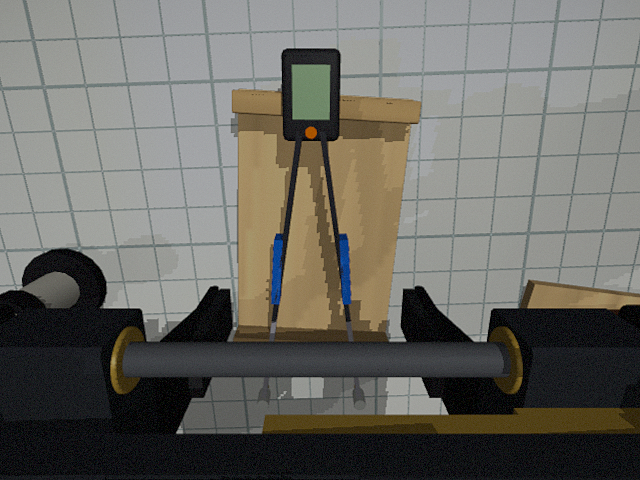

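```bash
python3 - <<'E'
from h import *
im=cv2.imread('pics/w13_raw.png'); c=lcam('w13')
h=cv2.cvtColor(im,cv2.COLOR_BGR2HSV); m=cv2.inRange(h,(105,120,50),(128,255,255))
m[:, :250]=0; m[:,370:]=0;m[:220]=0;m[315:]=0
n,l,s,ce=cv2.connectedComponentsWithStats(m)
for i in range(1,n):
    if s[i][4]>30: print(s[i],ce[i])
z=.038
# rows extents of top faces
L=onplane(c,(274,269),z); R_=onplane(c,(348.5,269),z); print(L,R_,(L+R_)/2)
print(onplane(c,(276,234),z),onplane(c,(274,304),z))
cv2.imwrite('pics/w13c.png',cv2.resize(im[220:320,250:370],None,fx=6,fy=6,interpolation=cv2.INTER_CUBIC))
E
```

```text
[271 234  12  71 611] [276.67266776 269.16530278]
[339 234  12  71 612] [344.44117647 268.63398693]
[0.56481923 0.27807975 0.038     ] [0.60822781 0.27658621 0.038     ] [0.58652352 0.27733298 0.038     ]
[0.56732473 0.2991879  0.038     ] [0.5633675  0.25571396 0.038     ]
```

View pics/w13c.png

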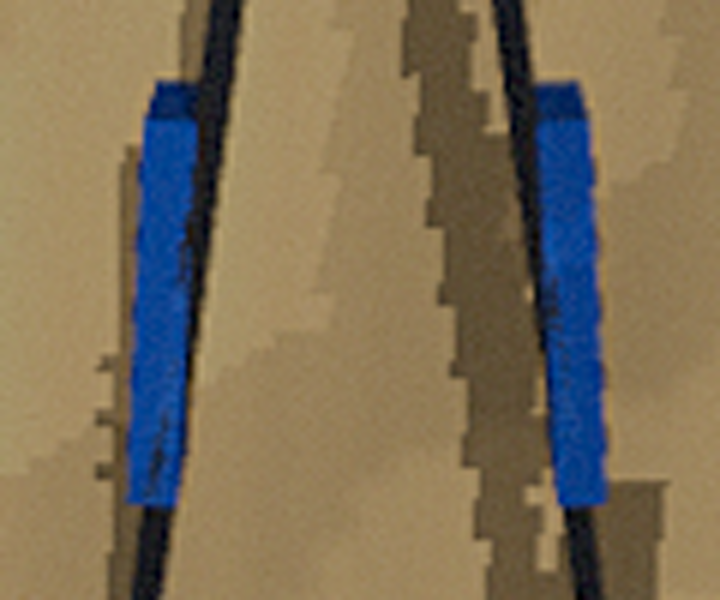

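Call:
step_arm --series '[{"ax": 0,"ay": 0,"az": 0,"x": -0.0015,"y": -0.002,"z": -0.025,"claw": 80},{"ax": 0,"ay": 0,"az": 0,"x": -0.0015,"y": -0.002,"z": -0.05,"claw": 80},{"ax": 0,"ay": 0,"az": 0,"x": -0.0015,"y": -0.002,"z": -0.074,"claw": 80},{"ax": 0,"ay": 0,"az": 0,"x": -0.0015,"y": -0.002,"z": -0.074,"claw": 80},{"ax": 0,"ay": 0,"az": 0,"x": -0.0015,"y": -0.002,"z": -0.074,"claw": 80},{"ax": 0,"ay": 0,"az": 0,"x": -0.0015,"y": -0.002,"z": -0.074,"claw": 80}]'

```text
time_s: 15.3
tool_pos: [0.5862, 0.2757, 0.0203]
tool_rot: [179.8, -0.1, 88.1]
force: [-0.6, -0.3, -0.1]
grip_width: 0.0693
```

```bash
python3 - <<'E'
from h import *
im,c=snap('wrist','w14')
o=status.get_obs(); print(o['time_s'],o['tool_pos'],o['tool_rot'],o['force'],o['grip_width'])
E
```

```text
15.35 [0.58605837 0.27569639 0.02010689] [ 1.79801105e+02 -1.22283908e-01  8.81516409e+01] [ 0.04550555  0.22047636 -0.22079368] 0.06929155551413013
```

View pics/w14.png

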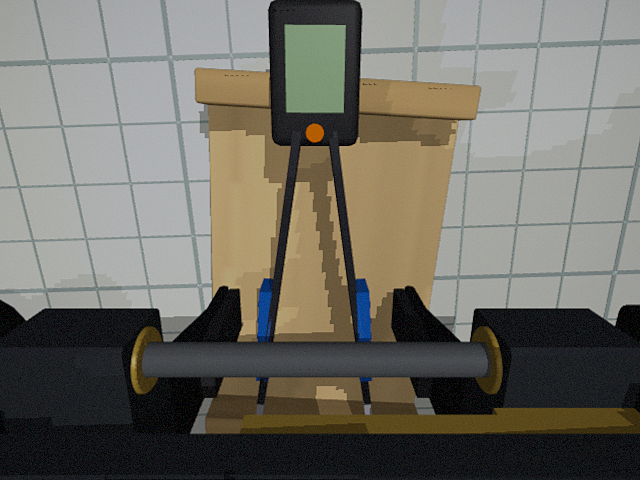

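Call:
step_arm --series '[{"ax": 0,"ay": 0,"az": 0,"x": 0,"y": 0,"z": 0,"claw": 60},{"ax": 0,"ay": 0,"az": 0,"x": 0,"y": 0,"z": 0,"claw": 52},{"ax": 0,"ay": 0,"az": 0,"x": 0,"y": 0,"z": 0,"claw": 48},{"ax": 0,"ay": 0,"az": 0,"x": 0,"y": 0,"z": 0,"claw": 45},{"ax": 0,"ay": 0,"az": 0,"x": 0,"y": 0,"z": 0,"claw": 42},{"ax": 0,"ay": 0,"az": 0,"x": 0,"y": 0,"z": 0,"claw": 39.1},{"ax": 0,"ay": 0,"az": 0,"x": 0,"y": 0,"z": 0,"claw": 39.1},{"ax": 0,"ay": 0,"az": 0,"x": 0,"y": 0,"z": 0,"claw": 39.1},{"ax": 0,"ay": 0,"az": 0,"x": 0,"y": 0,"z": 0,"claw": 39.1}]' --squeeze 20

```text
time_s: 16.25
tool_pos: [0.5847, 0.2749, 0.0178]
tool_rot: [180.0, 0.0, 88.1]
force: [0.9, -0.8, 1.3]
grip_width: 0.0343
```

```bash
python3 - <<'E'
from h import *
im,c=snap('wrist','w15')
o=status.get_obs(); print(o['time_s'],o['tool_pos'],o['tool_rot'],o['force'],o['grip_width'])
snap('side','s15',(270,150,400,270),6); snap('scene','c15',(350,240,530,360),4)
E
```

```text
16.3 [0.5847331  0.27483319 0.01776852] [1.79962537e+02 8.57211075e-04 8.81446283e+01] [ 1.54926773 -0.48607573  1.27534065] 0.0342613632900654
```

View pics/w15.png

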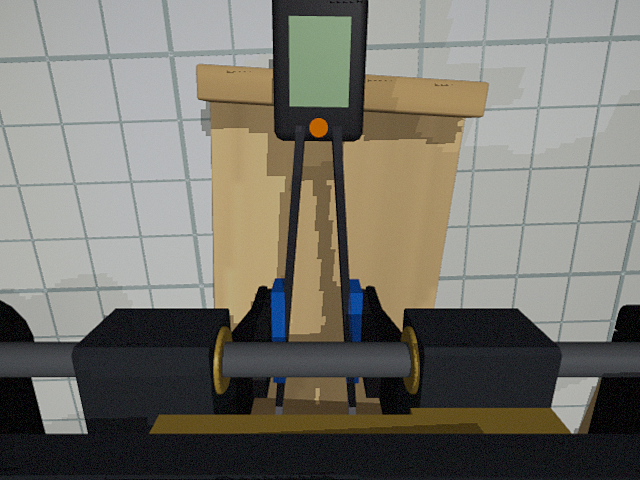

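View pics/s15.png

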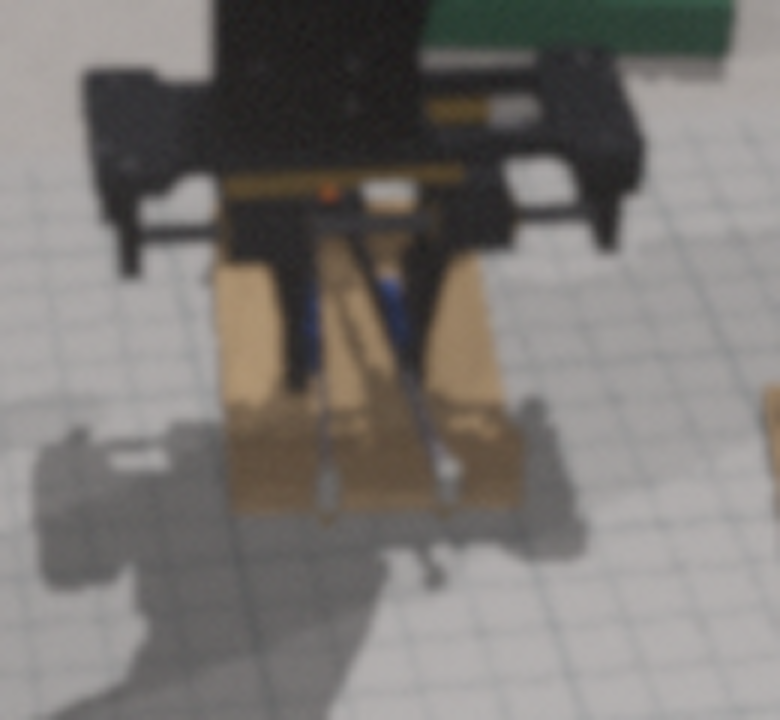

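View pics/c15.png

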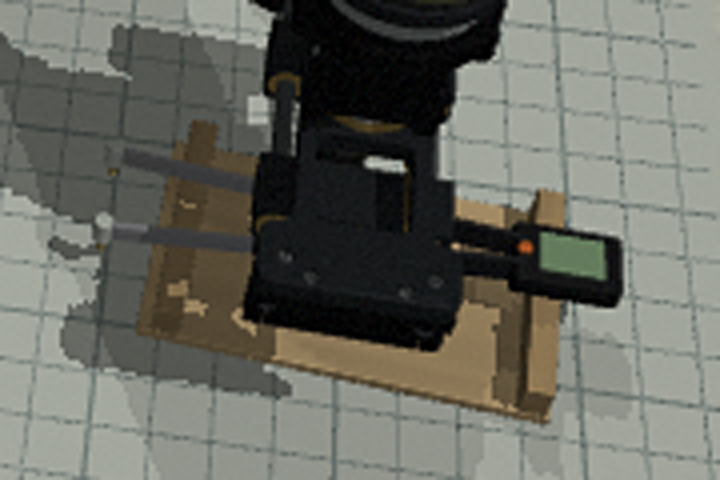

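Call:
step_arm --series '[{"ax": 0,"ay": 0,"az": 0,"x": 0,"y": 0,"z": 0.01,"claw": 39},{"ax": 0,"ay": 0,"az": 0,"x": 0,"y": 0,"z": 0.03,"claw": 39},{"ax": 0,"ay": 0,"az": 0,"x": 0,"y": 0,"z": 0.06,"claw": 39},{"ax": 0,"ay": 0,"az": 0,"x": 0,"y": 0,"z": 0.09,"claw": 39},{"ax": 0,"ay": 0,"az": 0,"x": 0,"y": 0,"z": 0.1,"claw": 39},{"ax": 0,"ay": 0,"az": 0,"x": 0,"y": 0,"z": 0.1,"claw": 39},{"ax": 0,"ay": 0,"az": 0,"x": 0,"y": 0,"z": 0.1,"claw": 39}]'

```text
time_s: 17.1
tool_pos: [0.5834, 0.2749, 0.1163]
tool_rot: [-179.9, 0.1, 88.2]
force: [0.0, 0.7, -0.9]
grip_width: 0.0343
```

```bash
python3 - <<'E'
from h import *
im,c=snap('wrist','w16')
o=status.get_obs(); print(o['time_s'],o['tool_pos'],o['tool_rot'],o['force'],o['grip_width'])
snap('side','s16',(270,120,400,240),6); snap('scene','c16',(330,220,530,350),4)
c=lcam('w7')
print('flange',onplane(c,(200+342.5/3,150+(137+93)/3),.035),'ring',onplane(c,(200+342.5/3,150+276/3),.084))
print(onplane(c,(200+342.5/3,150+137/3),.035)) 
E
```

```text
17.15 [0.58308062 0.27465537 0.11565938] [-1.79840013e+02  8.70196041e-02  8.81702147e+01] [-0.05826467 -0.76146663 -0.94063655] 0.0343665751464503
flange [ 0.55407695 -0.09979336  0.035     ] ring [ 0.55365856 -0.0979036   0.084     ]
[ 0.54835365 -0.07498111  0.035     ]
```

View pics/w16.png

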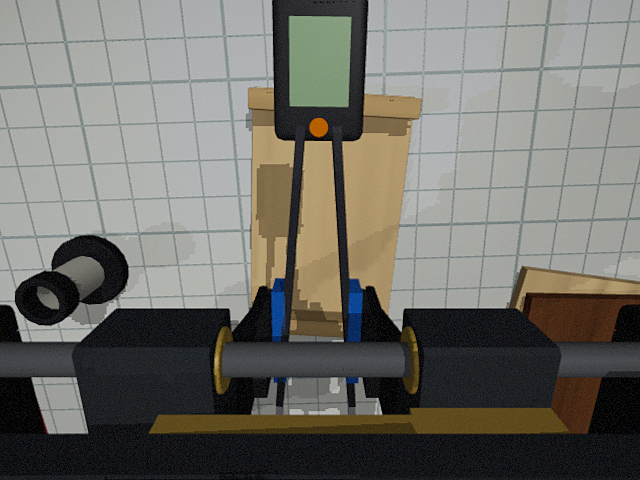

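View pics/s16.png

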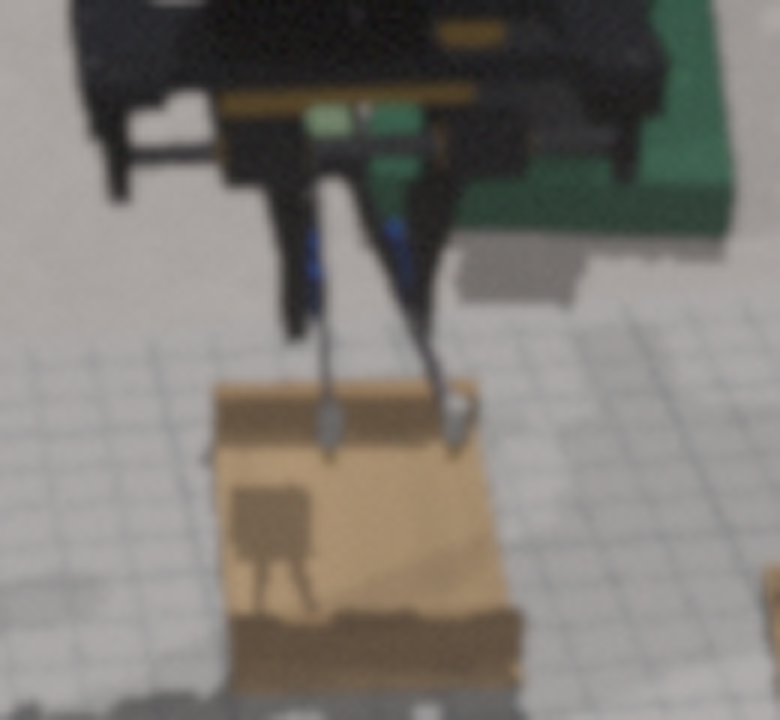

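View pics/c16.png

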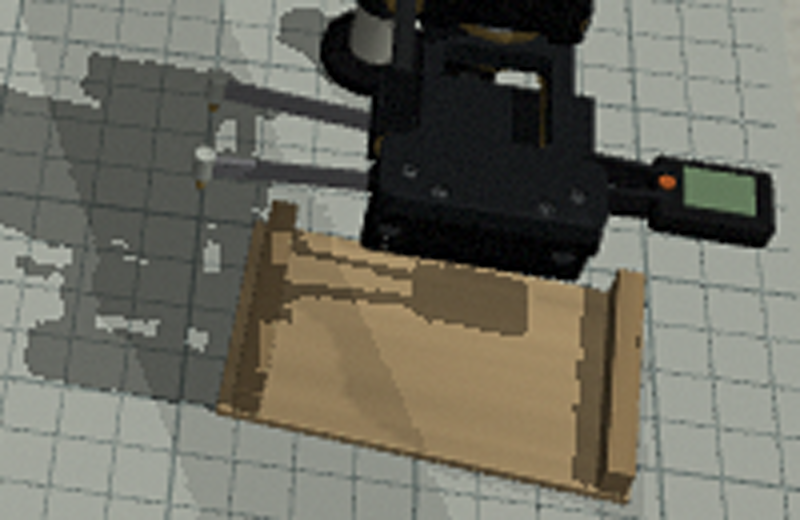

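```bash
python3 - <<'E'
from h import *
s=cam('scene');d=cam('side')
a=tri([s,d],[(330+213/4,220+107/4),(270+329/6,120+460/6)])
b=tri([s,d],[(330+200/4,220+187/4),(270+455/6,120+455/6)])
print(a,b,np.linalg.norm(a-b),(a+b)/2)
o=status.get_obs();print(o['tool_pos'],o['grip_width'])
E
```

```text
[0.56017607 0.18122932 0.11513137] [0.60151427 0.17963122 0.11439921] 0.041375558866104264 [0.58084517 0.18043027 0.11476529]
[0.58317884 0.27456447 0.11556332] 0.034214294424067676
```

Call:
step_arm --series '[{"ax": 0,"ay": 0,"az": 0,"x": -0.004,"y": -0.03,"z": 0,"claw": 38.8},{"ax": 0,"ay": 0,"az": 0,"x": -0.01,"y": -0.07,"z": 0,"claw": 38.8},{"ax": 0,"ay": 0,"az": 0,"x": -0.015,"y": -0.11,"z": 0,"claw": 38.8},{"ax": 0,"ay": 0,"az": 0,"x": -0.02,"y": -0.15,"z": 0,"claw": 38.8},{"ax": 0,"ay": 0,"az": 0,"x": -0.025,"y": -0.185,"z": -0.01,"claw": 38.8},{"ax": 0,"ay": 0,"az": 0,"x": -0.0275,"y": -0.205,"z": -0.03,"claw": 38.8},{"ax": 0,"ay": 0,"az": 0,"x": -0.0275,"y": -0.21,"z": -0.05,"claw": 38.8},{"ax": 0,"ay": 0,"az": 0,"x": -0.0275,"y": -0.21,"z": -0.065,"claw": 38.8},{"ax": 0,"ay": 0,"az": 0,"x": -0.0275,"y": -0.21,"z": -0.069,"claw": 38.8},{"ax": 0,"ay": 0,"az": 0,"x": -0.0275,"y": -0.21,"z": -0.069,"claw": 38.8},{"ax": 0,"ay": 0,"az": 0,"x": -0.0275,"y": -0.21,"z": -0.069,"claw": 38.8}]'

```text
time_s: 18.35
tool_pos: [0.5575, 0.0659, 0.0491]
tool_rot: [180.0, -0.0, 88.2]
force: [0.7, 0.4, -1.2]
grip_width: 0.0337
```

```bash
python3 - <<'E'
from h import *
im,c=snap('wrist','w17')
o=status.get_obs(); print(o['time_s'],o['tool_pos'],o['tool_rot'],o['force'],o['grip_width'])
snap('side','s17',(260,220,420,340),5); snap('scene','c17',(170,200,370,330),4)
E
```

```text
18.4 [0.55766552 0.06587234 0.04934487] [ 1.79917523e+02 -2.22715494e-02  8.82326476e+01] [ 0.08572478 -0.38958096 -0.57246194] 0.03375751022249115
```

View pics/s17.png

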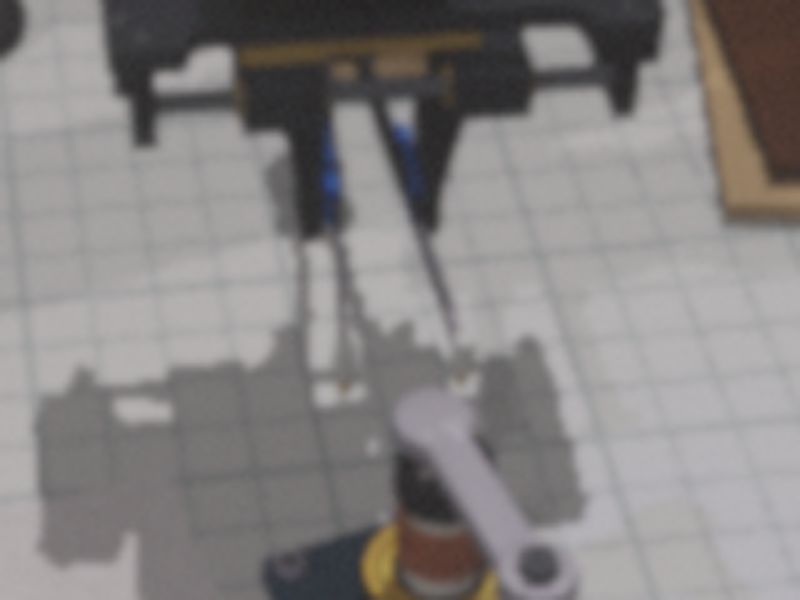

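View pics/c17.png

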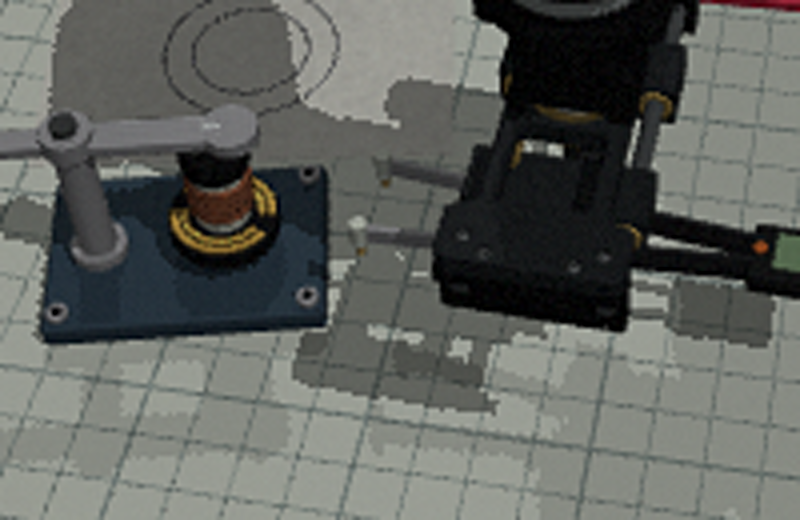

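```bash
python3 - <<'E'
from h import *
s=cam('scene');d=cam('side')
a=tri([s,d],[(170+385/4,200+185/4),(260+345/5,220+388/5)])
b=tri([s,d],[(170+361/4,200+251/4),(260+462/5,220+381/5)])
print('tips',a,b,np.linalg.norm(a-b),(a+b)/2)
o=status.get_obs();print(o['tool_pos'],o['grip_width'])
t=np.radians(np.arange(0,360,3))
for ax in [(.5524,-.1004),(.5542,-.1003)]:
  for nm,c,o0,k in [('scene',s,(170,200),4),('side',d,(260,220),5)]:
    P=np.array([proj(c,(ax[0]+.026*np.cos(x),ax[1]+.026*np.sin(x),.035)) for x in t]); Q=(P-o0)*k
    B=(np.array([proj(c,(ax[0]+.026*np.cos(x),ax[1]+.026*np.sin(x),.024)) for x in t])-o0)*k
    print(nm,'flange x',Q[:,0].min(),Q[:,0].max(),'y',Q[:,1].min(),B[:,1].max(),'center',(proj(c,(*ax,.035))-o0)*k)
im=cv2.imread('pics/c17_raw.png'); cv2.imwrite('pics/c17z.png',cv2.resize(im[225:285,205:290],None,fx=9,fy=9,interpolation=cv2.INTER_CUBIC))
im=cv2.imread('pics/s17_raw.png'); cv2.imwrite('pics/s17z.png',cv2.resize(im[285:365,310:400],None,fx=7,fy=7,interpolation=cv2.INTER_CUBIC))
E
```

```text
tips [ 0.53553573 -0.02692778  0.04779104] [ 0.57538248 -0.02887068  0.04813704] 0.03989559126807493 [ 0.5554591  -0.02789923  0.04796404]
[0.55762882 0.06559222 0.04944214] 0.03403854432713627
scene flange x 165.44693878510964 278.9038686632249 y 169.06842592003568 271.4814144598454 center [222.26536291 212.05005089]
side flange x 350.5645072872417 511.3777132923258 y 508.82608324083606 653.4505370513309 center [430.9256643  568.30896273]
scene flange x 164.48592996972877 278.08799496659674 y 171.9824949389249 274.605052576283 center [221.37758103 215.07099167]
side flange x 355.9990488044187 516.7566290044338 y 508.0508413679527 652.5894965279855 center [436.32901374 567.49304625]
```

View pics/c17z.png

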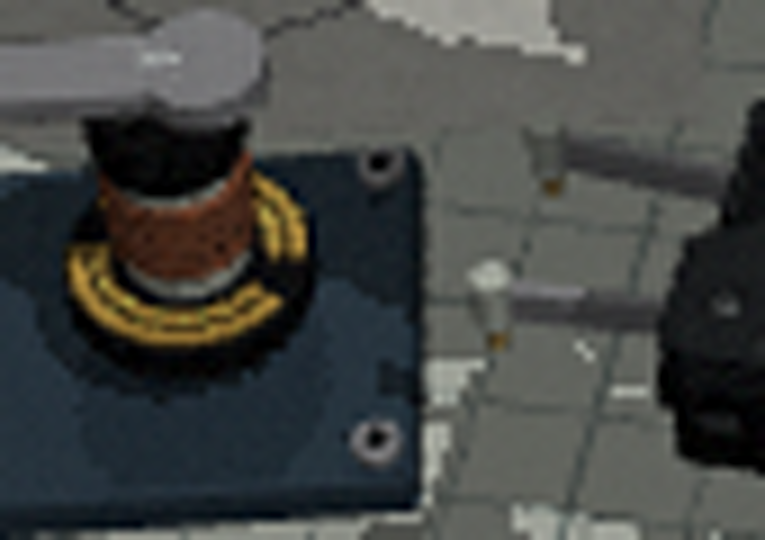

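View pics/s17z.png

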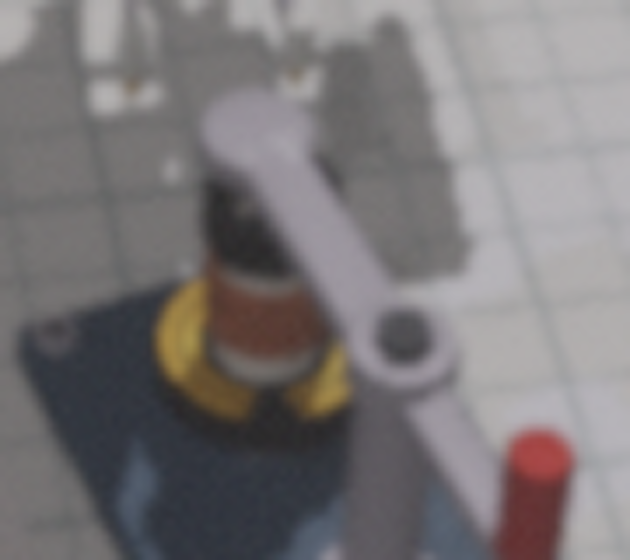

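```bash
python3 - <<'E'
from h import *
s=cam('scene');d=cam('side')
S=(170+224.7/4,200+211.8/4); D=(260+439/5,220+565.5/5)
print('coil bands tri',tri([s,d],[S,D]), onplane(s,S,.035), onplane(d,D,.035))
# tips on plane z=.0465
for z in (.045,.047):
  for u in [(170+385/4,200+185/4),(170+361/4,200+251/4)]: print(z,'sc',onplane(s,u,z))
  for u in [(260+345/5,220+388/5),(260+462/5,220+381/5)]: print(z,'si',onplane(d,u,z))
E
```

```text
coil bands tri [ 0.55416644 -0.09947473  0.03612791] [ 0.5520745  -0.09933234  0.035     ] [ 0.55522105 -0.09958267  0.035     ]
0.045 sc [ 0.53249977 -0.02735889  0.045     ]
0.045 sc [ 0.57171981 -0.0291317   0.045     ]
0.045 si [ 0.53654595 -0.02486603  0.045     ]
0.045 si [ 0.57699886 -0.02697835  0.045     ]
0.047 sc [ 0.53411266 -0.02681272  0.047     ]
0.047 sc [ 0.5732207  -0.02858047  0.047     ]
0.047 si [ 0.53615922 -0.02686794  0.047     ]
0.047 si [ 0.57648263 -0.0289735   0.047     ]
```

Call:
step_arm --series '[{"ax": 0,"ay": 0,"az": 0,"x": -0.0017,"y": 0,"z": -0.003,"claw": 38.9},{"ax": 0,"ay": 0,"az": 0,"x": -0.0017,"y": -0.01,"z": -0.003,"claw": 38.9},{"ax": 0,"ay": 0,"az": 0,"x": -0.0017,"y": -0.02,"z": -0.003,"claw": 38.9},{"ax": 0,"ay": 0,"az": 0,"x": -0.0017,"y": -0.03,"z": -0.003,"claw": 38.9},{"ax": 0,"ay": 0,"az": 0,"x": -0.0017,"y": -0.04,"z": -0.003,"claw": 38.9},{"ax": 0,"ay": 0,"az": 0,"x": -0.0017,"y": -0.045,"z": -0.003,"claw": 38.9},{"ax": 0,"ay": 0,"az": 0,"x": -0.0017,"y": -0.045,"z": -0.003,"claw": 38.9},{"ax": 0,"ay": 0,"az": 0,"x": -0.0017,"y": -0.045,"z": -0.003,"claw": 38.9}]'

```text
time_s: 19.3
tool_pos: [0.5552, 0.0201, 0.0456]
tool_rot: [180.0, -0.0, 88.2]
force: [0.6, -0.3, -1.0]
grip_width: 0.0344
```

```bash
python3 - <<'E'
from h import *
snap('side','s18',(310,285,400,365),7); snap('scene','c18',(205,225,290,285),9)
o=status.get_obs(); print(o['time_s'],o['tool_pos'],o['tool_rot'],o['force'],o['grip_width'])
E
```

```text
19.4 [0.55521522 0.02063736 0.04556213] [ 1.79998492e+02 -1.59696803e-02  8.82090643e+01] [-0.25135244 -0.13333366 -0.53524608] 0.03411109967529582
```

View pics/s18.png

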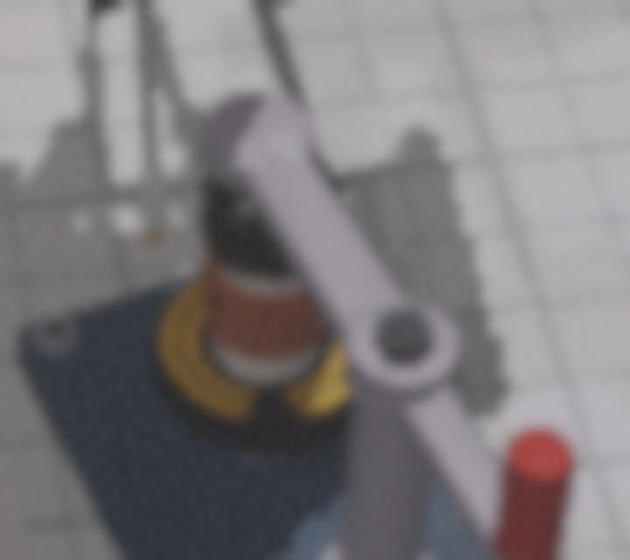

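View pics/c18.png

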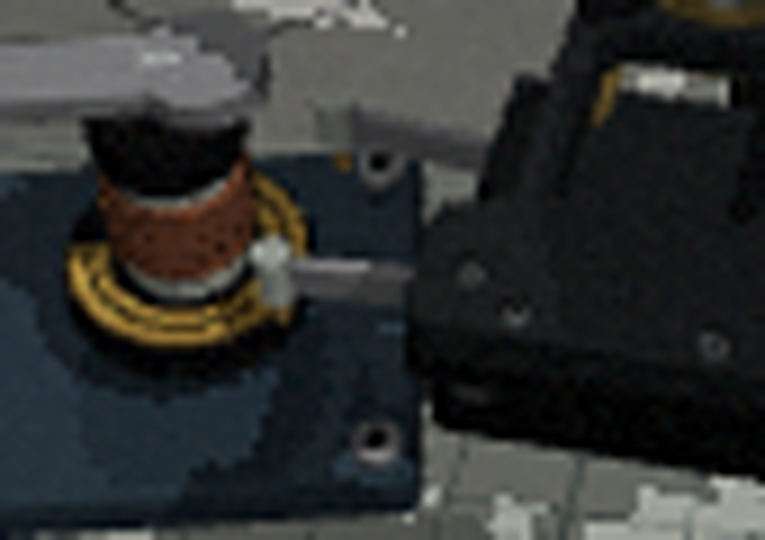

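Call:
step_arm --series '[{"ax": 0,"ay": 0,"az": 0,"x": 0.0006,"y": -0.005,"z": 0,"claw": 38.9},{"ax": 0,"ay": 0,"az": 0,"x": 0.0006,"y": -0.01,"z": 0,"claw": 38.9},{"ax": 0,"ay": 0,"az": 0,"x": 0.0006,"y": -0.015,"z": 0,"claw": 38.9},{"ax": 0,"ay": 0,"az": 0,"x": 0.0006,"y": -0.02,"z": 0,"claw": 38.9},{"ax": 0,"ay": 0,"az": 0,"x": 0.0006,"y": -0.025,"z": 0,"claw": 38.9},{"ax": 0,"ay": 0,"az": 0,"x": 0.0006,"y": -0.027,"z": 0,"claw": 38.9},{"ax": 0,"ay": 0,"az": 0,"x": 0.0006,"y": -0.027,"z": 0,"claw": 38.9},{"ax": 0,"ay": 0,"az": 0,"x": 0.0006,"y": -0.027,"z": 0,"claw": 38.9}]'

```text
time_s: 20.2
tool_pos: [0.5558, -0.0071, 0.0456]
tool_rot: [180.0, 0.0, 88.2]
force: [0.3, -0.1, -1.3]
grip_width: 0.0338
```

```bash
python3 - <<'E'
from h import *
snap('side','s19',(310,285,400,365),7); snap('scene','c19',(205,225,290,285),9)
o=status.get_obs(); print(o['time_s'],o['tool_pos'],o['tool_rot'],o['force'],o['grip_width'])
E
```

```text
20.3 [ 0.55578624 -0.00681047  0.0455613 ] [ 1.79997227e+02 -2.81124662e-04  8.81773339e+01] [ 0.05292158  0.5222804  -1.24211035] 0.03416450695712001
```

View pics/s19.png

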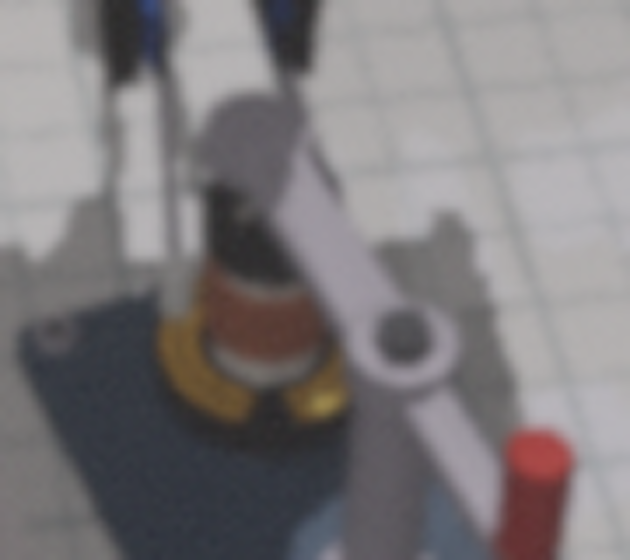

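View pics/c19.png

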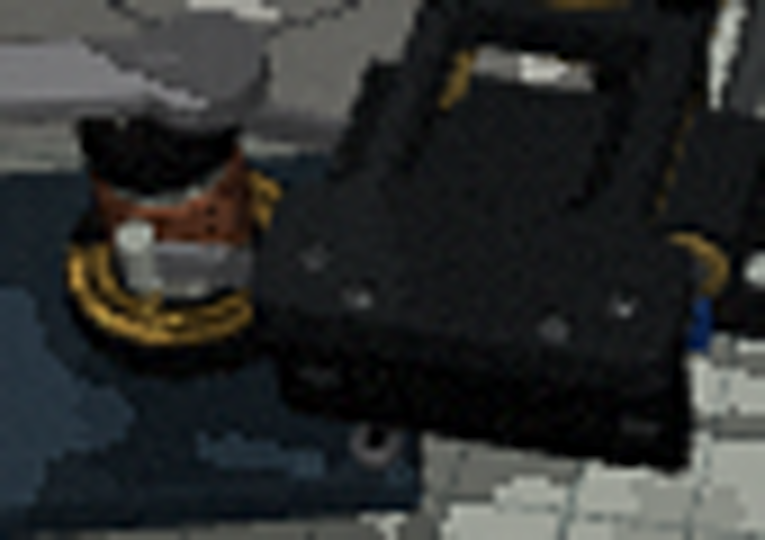

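```bash
python3 - <<'E'
from h import *
s=cam('scene');d=cam('side')
f=lambda c,P,o,k:((proj(c,P)-o)*k).round(0)
t=np.array([.5527+.02,-.1009-.0006]); t2=np.array([.5527-.02,-.1009+.0006])
for z in (.043,.035): print(z,'scene L',f(s,(*t,z),(205,225),9),'side R-arm',f(d,(*t2,z),(310,285),7))
# band centre line in scene/side, axis variants
for ax in [(.5524,-.1004)]:
  for r in (16,20,24): print(r,f(s,(ax[0]+r*.001,ax[1],.035),(205,225),9),f(d,(ax[0]-r*.001,ax[1],.035),(310,285),7))
E
```

```text
0.043 scene L [146. 304.] side R-arm [170. 326.]
0.035 scene L [152. 328.] side R-arm [169. 349.]
16 [163. 313.] [185. 348.]
20 [157. 328.] [168. 350.]
24 [152. 343.] [151. 352.]
```

Call:
step_arm --series '[{"ax": 0,"ay": 0,"az": 0,"x": 0,"y": 0.0005,"z": -0.003,"claw": 38.9},{"ax": 0,"ay": 0,"az": 0,"x": 0,"y": 0.0005,"z": -0.006,"claw": 38.9},{"ax": 0,"ay": 0,"az": 0,"x": 0,"y": 0.0005,"z": -0.008,"claw": 38.9},{"ax": 0,"ay": 0,"az": 0,"x": 0,"y": 0.0005,"z": -0.008,"claw": 38.9},{"ax": 0,"ay": 0,"az": 0,"x": 0,"y": 0.0005,"z": -0.008,"claw": 38.9}]'

```text
time_s: 20.8
tool_pos: [0.5557, -0.0064, 0.0375]
tool_rot: [-180.0, 0.0, 88.2]
force: [0.2, 0.2, -0.9]
grip_width: 0.0339
```

```bash
python3 - <<'E'
from h import *
F=[]
for i in range(6):
    o=status.get_obs(); F.append(o['force'])
    if i==0: snap('side','s20',(310,285,400,365),7)
    elif i==1: snap('scene','c20',(205,225,290,285),9)
    else: vision.read_camera('wrist')
o=status.get_obs(); print(o['time_s'],o['tool_pos'],o['tool_rot'],np.mean(F,0),np.std(F,0),o['grip_width'])
E
```

```text
21.1 [ 0.55578795 -0.00653597  0.03763206] [ 1.79994794e+02 -5.10909705e-04  8.81553654e+01] [-0.0042538   0.23531953 -0.33239624] [0.25706279 0.12707983 0.46072634] 0.033966147247876076
```

View pics/s20.png

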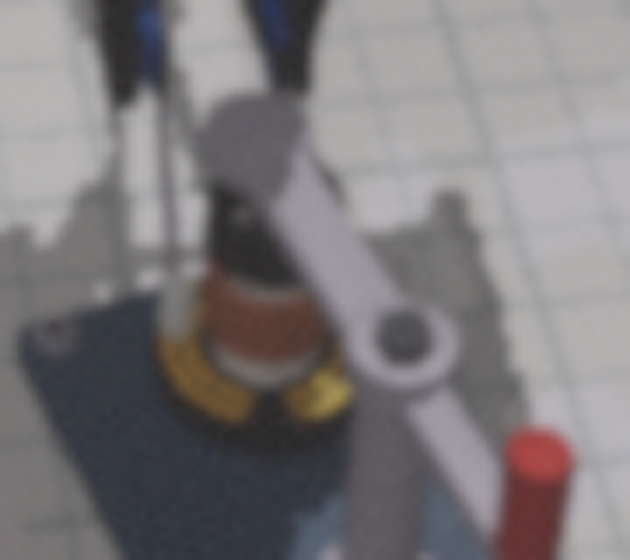

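View pics/c20.png

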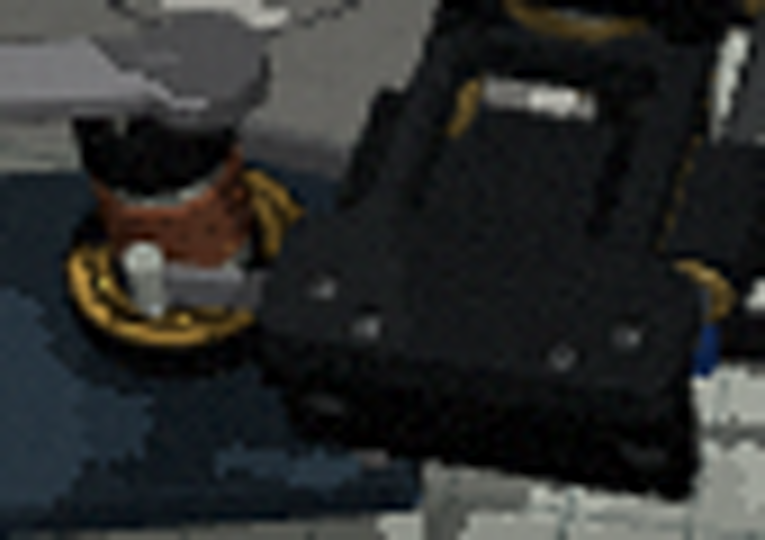

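```bash
python3 - <<'E'
from h import *
F=[]
for i in range(30):
    F.append(status.get_obs()['force']); vision.read_camera('wrist')
o=status.get_obs(); print(o['time_s'],o['tool_pos'],np.mean(F,0),np.std(F,0)/5.5,o['grip_width'])
E
```

```text
22.6 [ 0.5557995  -0.00650606  0.03760118] [ 0.03802085  0.10454591 -0.36746648] [0.08625159 0.08017474 0.11303326] 0.03413659957665604
```

Call:
step_arm --series '[{"ax": 0,"ay": 0,"az": 0,"x": 0,"y": 0,"z": -0.001,"claw": 38.9},{"ax": 0,"ay": 0,"az": 0,"x": 0,"y": 0,"z": -0.002,"claw": 38.9},{"ax": 0,"ay": 0,"az": 0,"x": 0,"y": 0,"z": -0.002,"claw": 38.9},{"ax": 0,"ay": 0,"az": 0,"x": 0,"y": 0,"z": -0.002,"claw": 38.9},{"ax": 0,"ay": 0,"az": 0,"x": 0,"y": 0,"z": -0.002,"claw": 38.9}]'

```text
time_s: 23.1
tool_pos: [0.5558, -0.0065, 0.0356]
tool_rot: [180.0, 0.0, 88.2]
force: [-1.0, 0.7, 0.2]
grip_width: 0.0341
```

```bash
python3 - <<'E'
from h import *
F=[];T=[]
for i in range(30):
    o=status.get_obs();F.append(o['force']);T.append(o['wrist_torque']); vision.read_camera('wrist')
snap('side','s21',(310,285,400,365),7)
snap('scene','c21',(205,225,290,285),9)
o=status.get_obs(); print(o['time_s'],o['tool_pos'],np.mean(F,0),np.std(F,0)/5.5,np.mean(T,0),o['grip_width'])
E
```

```text
24.7 [ 0.55581612 -0.0064948   0.03560851] [-0.19429693  0.15470781 -0.27704692] [0.09502292 0.07990052 0.0784954 ] [-0.08031408  0.0766998  -0.01152644] 0.034537056977524946
```

View pics/s21.png

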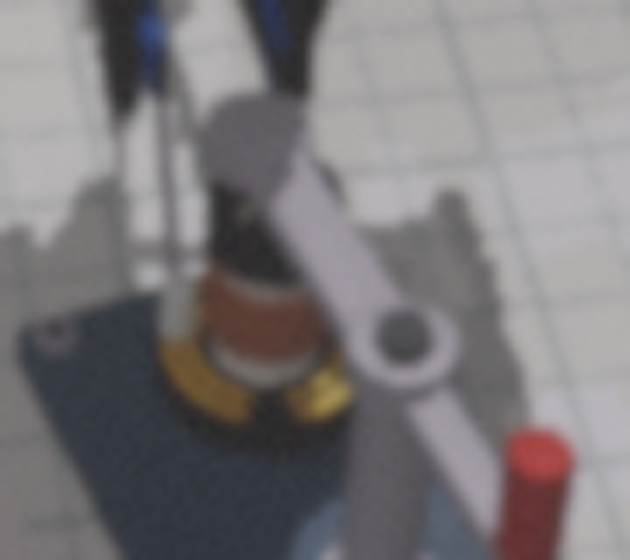

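View pics/c21.png

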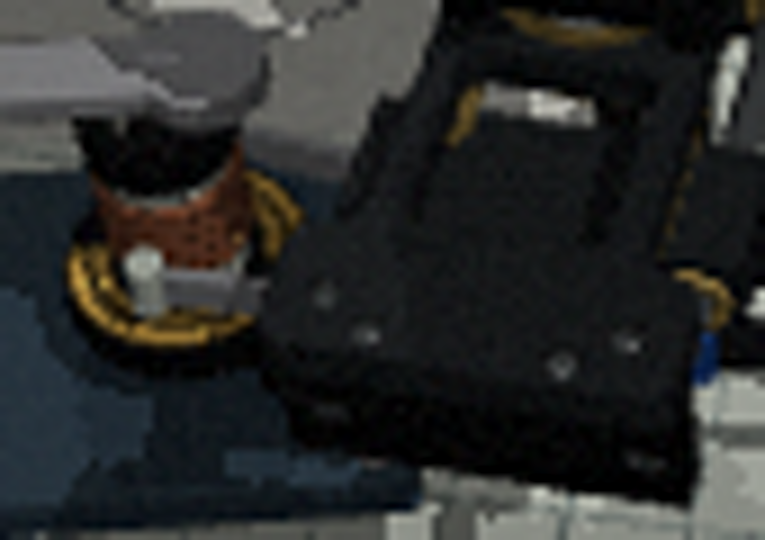

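```bash
cat > fm.py <<'E'
from h import *
import sys
def fm(n=30):
    F=[];T=[];Z=[]
    for i in range(n):
        o=status.get_obs();F.append(o['force']);T.append(o['wrist_torque']);Z.append(o['tool_pos']); vision.read_camera('wrist')
    print(o['time_s'],np.mean(Z,0).round(4),'F',np.mean(F,0).round(3),(np.std(F,0)/n**.5).round(3),'T',np.mean(T,0).round(4),(np.std(T,0)/n**.5).round(4),o['grip_width'])
if __name__=='__main__': fm()
E
python3 fm.py
```

```text
26.15 [ 0.5558 -0.0065  0.0356] F [-0.102  0.249 -0.17 ] [0.102 0.084 0.083] T [-0.082   0.0694 -0.0106] [0.0048 0.0049 0.0049] 0.03410556149841627
```

Call:
step_arm --series '[{"ax": 0,"ay": 0,"az": 0,"x": 0,"y": 0,"z": 0.002,"claw": 38.8},{"ax": 0,"ay": 0,"az": 0,"x": 0,"y": 0,"z": 0.005,"claw": 38.8},{"ax": 0,"ay": 0,"az": 0,"x": 0,"y": 0,"z": 0.008,"claw": 38.8},{"ax": 0,"ay": 0,"az": 0,"x": 0,"y": 0,"z": 0.008,"claw": 38.8},{"ax": 0,"ay": 0,"az": 0,"x": 0,"y": 0,"z": 0.008,"claw": 38.8}]'

```text
time_s: 26.7
tool_pos: [0.5559, -0.0065, 0.0437]
tool_rot: [180.0, -0.0, 88.2]
force: [-0.9, -0.2, -0.9]
grip_width: 0.0339
```

```bash
python3 fm.py
```

```text
28.15 [ 0.5558 -0.0065  0.0436] F [ 0.022  0.075 -0.624] [0.086 0.103 0.075] T [-0.0914  0.0417  0.0045] [0.0042 0.0048 0.0047] 0.03395368852707725
```

Call:
step_arm --series '[{"ax": 0,"ay": 0,"az": 0,"x": 0,"y": 0,"z": -0.003,"claw": 38.9},{"ax": 0,"ay": 0,"az": 0,"x": 0,"y": 0,"z": -0.006,"claw": 38.9},{"ax": 0,"ay": 0,"az": 0,"x": 0,"y": 0,"z": -0.008,"claw": 38.9},{"ax": 0,"ay": 0,"az": 0,"x": 0,"y": 0,"z": -0.009,"claw": 38.9},{"ax": 0,"ay": 0,"az": 0,"x": 0,"y": 0,"z": -0.009,"claw": 38.9},{"ax": 0,"ay": 0,"az": 0,"x": 0,"y": 0,"z": -0.009,"claw": 38.9},{"ax": 0,"ay": 0,"az": 0,"x": 0,"y": 0,"z": -0.009,"claw": 38.9}]'

```text
time_s: 28.9
tool_pos: [0.5559, -0.0065, 0.0347]
tool_rot: [180.0, -0.0, 88.2]
force: [0.4, -1.2, -1.0]
grip_width: 0.0341
```

```bash
python3 fm.py; python3 - <<'E'
from h import *
snap('side','s22',(310,285,400,365),7)
snap('scene','c22',(205,225,290,285),9)
snap('wrist','w22')
cv2.imwrite('pics/c22f.png',cv2.imread('pics/c22_raw.png'))
E
```

```text
30.35 [ 0.5558 -0.0065  0.0346] F [-0.269  0.043 -0.191] [0.082 0.082 0.086] T [-0.1128  0.0788 -0.0093] [0.006  0.005  0.0063] 0.033642432734135426
```

View pics/s22.png

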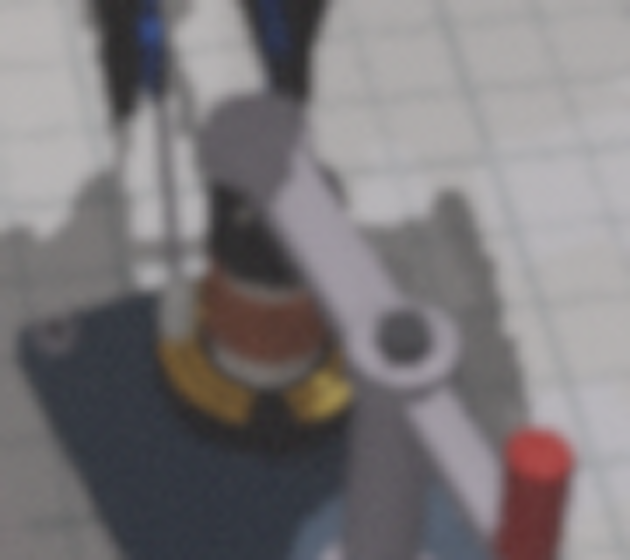

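View pics/c22.png

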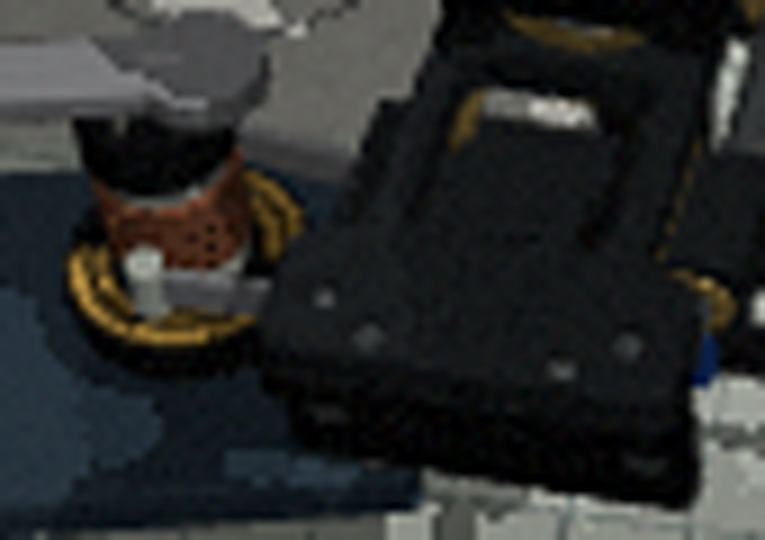

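View pics/w22.png

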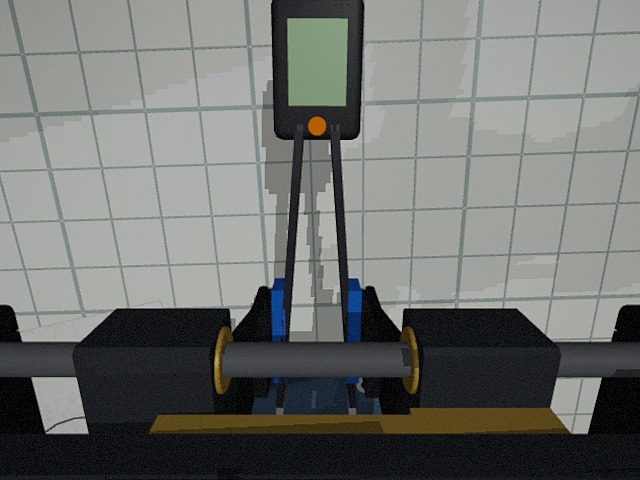

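```bash
python3 - <<'E'
from h import *
W=[]
for i in range(10):
    W.append(status.get_obs()['grip_width']); vision.read_camera('wrist')
o=status.get_obs(); print(np.mean(W),o['tool_pos'],np.abs(o['joint_velocities']).max(),o['time_s'])
print(workorder.sign_off())
E
```

```text
0.03401392785432726 [ 0.55580157 -0.00654492  0.03459867] 0.06536693603509745 31.05
the job is handed in; nothing more can be done
None
```

The job is handed in at 31 s, with the tweezers still held squeezed and, by my checks, a pin resting on each brass band. One force check came out weaker than expected.

**What I did**
- **Coil:** I pushed it down onto the post until it stopped. The push rose to 21 N with no further movement, at the height expected for fully home.
- **Keeper:** I swung it across the coil by its knob until it hit its stop. A 10 N push moved it no further, and the cameras show the arm across the coil's top.
- **Tweezers:** I took them off the rest by the blue grips, squeezed them to the gap, slid them in under the keeper and lowered them onto the flange.

**Last checks**
- **Tip gap:** the grip averaged 34.01 mm, which means about 40 mm at the tips. The cameras measured 39.9 mm just before I slid them in.
- **Pin position:** in the scene and side pictures both pins sit on the bands, within about 1 mm of the dark line.
- **Steadiness:** the arm was still at hand-in, holding its height.

**What did not agree**
- **Pin force:** the measured contact force was about 0.4 N in total. My geometry puts the pins about 3 mm compressed, which should give about 0.9 N. The force also rose less than expected as I lowered the tweezers, by about 0.06 N per mm instead of 0.3. So contact is supported, but how far the pins are compressed is uncertain, roughly 2 to 5 mm of their 6 mm.
- **Sideways force:** about 0.27 N appeared once the pins were down, against none while hovering. I took it for friction at the pins, but did not confirm that.

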